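# Set the hall console out again after dusting

## Task

The hall console has been dusted and wants setting out again. Hang the lantern, which was left standing on the pale wooden riser, by its handle on the hook arm of the iron stand, and stack all the keepsake boxes that are there flat and square in one column in the middle of the riser, the long side of each along the long side of the riser, largest at the bottom and smallest on top, with the small walnut triangle upright in the middle of the topmost box. Stand the pillar candle upright in the middle of the candlestick's plate, tip neither lantern nor candle over on the way, and leave the other ornaments where they are.

Things in the scene. Friction and masses are not known exactly. Their poses are not given: they have to be found in the camera images.
- riser: low bench-shaped riser of pale wood, fixed: top 90 mm (its x) by 160 mm (its y), top face 45 mm above the table; origin at the table, under the middle of its top. Place and yaw vary. At the start the lantern stands on it
- lantern: loose black lantern, glass sides, 0.3 kg, 88 (x) by 124 mm (y); origin: centre of underside. Roof edge 98 mm up, roof middle 112 mm. Rigid upright brass handle: uprights 8 mm thick at y = -58 and 58 mm carry a straight level bar along y, 8 mm thick (x), 10 mm high, its top 190 mm up; opening below it 68 mm high, 108 mm wide. The hook needs the bar's middle, so grip it to one side
- lantern_handle (a point): middle of the lower face of the lantern's handle bar, 180 mm above the lantern's underside; axes as the lantern's
- stand: black iron lantern stand, fixed: disc foot of radius 60 mm, upright of radius 7 mm, one level arm of radius 5 mm running 105 mm out along the stand's own -x, centre line 235 mm above the table, its end turned up to a tip 258 mm above the table, 117 mm out. The upright does not rise above the arm. Origin at the table, centre of the foot. Place and yaw vary
- hook_seat (a point): point on top of the stand's arm where the handle bar is to rest, 75 mm out from the upright and 240 mm above the table; axes as the stand's (the arm points along -x)
- box1: closed dark walnut brown keepsake box (its lid stays on), 136 mm long (its x), 68 mm wide (its y), 38 mm high; origin at the centre of its underside. Size 1 of 5, 1 the largest; may be absent
- box2: closed cream keepsake box (its lid stays on), 122 mm long (its x), 62 mm wide (its y), 38 mm high; origin at the centre of its underside. Size 2 of 5, 1 the largest; may be absent
- box3: closed terracotta orange keepsake box (its lid stays on), 108 mm long (its x), 56 mm wide (its y), 38 mm high; origin at the centre of its underside. Size 3 of 5, 1 the largest; may be absent
- box4: closed dark ink blue keepsake box (its lid stays on), 94 mm long (its x), 50 mm wide (its y), 38 mm high; origin at the centre of its underside. Size 4 of 5, 1 the largest; may be absent
- box5: closed sage green keepsake box (its lid stays on), 80 mm long (its x), 44 mm wide (its y), 38 mm high; origin at the centre of its underside. Size 5 of 5, 1 the largest; may be absent
- ornament: triangular block of walnut standing on one of its sides like a gable: 69 mm wide at the foot (its x), 36 mm between its flat faces (its y), 60 mm tall; origin at the centre of its underside
- candle: unlit cream pillar candle, 56 mm across and 80 mm tall, with a 9 mm wick on top; origin at the centre of its underside
- candlestick: brass candlestick, fixed: foot of radius 45 mm, slim stem, flat round plate of radius 40 mm whose top face is 90 mm above the table; origin at the table, under the middle of the plate. Place varies
- dish: small copper dish, 68 mm across, 18 mm high; not part of the job; origin at the centre of its underside
- tray: dark wooden incense tray, 90 x 220 mm, 56 mm high over the pots on it; not part of the job; origin at the centre of its underside
- bud_vase: small squat cream vase, 96 mm across and 80 mm high; not part of the job; origin at the centre of its underside
- block_a: large pale triangular wooden block, 95 mm wide, 50 mm deep, 83 mm tall; not part of the job; origin at the centre of its underside
- block_b: pale triangular wooden block, 78 mm wide, 50 mm deep, 68 mm tall; not part of the job; origin at the centre of its underside
- stone: grey pebble, 64 mm across, 26 mm high; not part of the job; origin at the centre of its underside
Things that resemble listed ones, but are neither listed nor needed, are in the scene too. Leave any pink or yellow look-alike of the box4 alone.

How it is judged:
By the outcome, as a careful person would: the job done as asked, in the order asked, and still so for the second after the job is handed in, with the robot touching nothing.
Of box1, box2, box3, box4, box5 only 3 to 5 are there at a start; the rules pass over those that are not, and their reading is None.
At some moment in a run one of ornament may be knocked a few centimetres aside while the robot is not near it.
It also fails if it takes over 210 s, if anything falls off the work surface, if the arm or the gripper's body presses on something with over 40 N, if the wrist force passes 120 N, or if a joint passes its speed limit or range.

## Robot

A 6-joint arm with a two-finger parallel gripper is mounted at the origin on the work surface. World frame = base frame: x ahead of the robot, y to its left, z up, the work surface at z = 0. Lengths are in mm, angles in rad, forces in N, time in s.
With the tool pointing down it reaches from about 325 to 750 mm from the base axis. Payload 7.6 kg.
Tool frame: the origin (TCP) lies on the centre line of the jaws, within the pads' length; the fingertips stand ahead of it and the grasp point (between the pads) lies 8 mm behind it (manip.finger_overhang is the z of the fingertips in the tool frame, in mm); z points along the fingers, y is the line along which they close (so a half turn about z gives the same grasp; the last joint's range is limited). The gripper opens to 85 mm and grips with 20 to 120 N. Pads are 22 mm wide; open, the fingers measure 114 mm over their backs; the gripper's body (76 mm by 85 mm) begins 54 mm behind the grasp point. The pads swing forward as they close: fully open they stand 13 mm farther back than shut.
Start: joints at [-1.417, 0.052, 1.401, -0, 1.689, -0.07], TCP at [116.54, -511.921, 242.323] pointing down, gripper open.
Joint ranges: [-2.9, 2.9], [-0.91, 2.17], [0.12, 2.37], [-1.06, 4.2], [0.26, 2.73], [-2.93, 2.93]. Speed limits (rad/s): [2.57, 2.57, 3.01, 3.14, 3.14, 3.14].

## Interface

Orientations are given as a rotation vector (axis times angle).
In Python, from workcell import manip, cams gives the robot as it stands.
- The arm moves only by the tool jog_arm, never from a script. Its argument "commands" is a list of rows, each a list of 7 numbers: the turn, a rotation vector about the tool's x, y, z in rad, then the shift along the tool's x, y, z in m, then the finger opening in m, from 0 to 0.0854. A call has 1 to 12 rows; each row is the pose to reach, as a shift and turn from the pose commanded when the call began, along the tool's axes at that moment; what a row does not reach only later rows make up. A row lasts 1/10 s, in which the tool goes at most 50 mm and 8.59 degrees, less where a joint would pass 70% of its speed; a pose out of reach is approached as far as the arm can. A call with a gripper value outside its range is refused whole. The fingers move at their own pace and stop on an object; "force" is the grip in N (left out, the last holds). Time passes only in rows, so rows that repeat a pose let the fingers close. It gives the time, the measured TCP pose, the force, the opening and the grip force at its end, in the units of the state.
- manip.read_state(): the state, without advancing time (a new reading comes with each control period).
- cams.grab_frame(name): name is "scene" or "top"; returns a dict with "img" (384x512x3 uint8, red, green, blue), "K" (3x3 intrinsics, pixels), "world_from_camera" (4x4, takes a point from camera to world coordinates). Camera axes: x right, y down, z forward; pixel columns grow to the right and rows downward; lengths in mm; the calibration is good to about 2 mm. A picture is of the moment at which its call begins. There is no depth.
- manip.job_done(): hands the job in; it is judged then, once.
Trained networks look in a picture, given as the dict that the camera call returned (one of the last four; its "shot" number tells which), for a name from the list of things; names that differ only in an ending like _2 or _b are one class to them, and where a whole thing is asked for, a point or a joint stands for the part that bears it (a point fixed in the world has none). Each returns a list of dicts, best first, with "confidence" (0 to 1); they miss things now and then, are a little off and sometimes report something else, mostly with a low value. They report only what shows in the picture. A call takes as long as a camera call. They do not tell look-alikes from the thing itself.
- cams.look_for(target, picture): "centre" ([row, column] in pixels, amid what is visible of it).
- cams.masks_of(target, picture): "pixels" (384x512 bool, what is visible of it) and "centre" ([row, column] in pixels, amid what is visible of it).
- cams.landmark_of(target, picture): "centre" ([row, column] in pixels: a listed point, or the origin of a listed thing).
The state is a dict: "t": time; "q": joint angles; "dq": joint speeds; "effort": joint torques, N m; "tcp_pos": TCP position; "ee_rot": TCP orientation; "contact_force": force on the tool from outside, world axes, zero at the start; "moment": the same for the moment, N m; "finger_gap": finger opening in mm; "grip_force": force on a finger pad.
Only numpy, scipy, OpenCV 4.12 (cv2) and the standard library are available. Lean on these libraries where they do the work, as an engineer would, in place of code of your own. Each camera call takes 0.05 s, during which the arm holds its last target. There are 200 camera calls.

## Working session

There is one attempt and no reset: what is moved stays moved. The work goes in short steps, Python scripts to look and compute and a tool call to move; the robot and the scene stay as the last step left them, time stands still between calls to the robot, and variables do not carry over. Pictures are saved under pics/ and viewed, at most 14 in all, crops included, and the job is handed in when it is done.

Besides the shell and the picture viewer there is one more tool, called as name(argument=value, ...), one argument or row to a line, values as JSON. jog_arm: Moves the arm, as the interface text tells. Its arguments: {"type":"object","properties":{"commands":{"type":"array","items":{"type":"array","items":{"type":"number"}}},"force":{"type":"number"}},"required":["commands"]}

```bash
ls; mkdir -p pics; python3 - <<'E'
from workcell import manip, cams
import cv2,numpy as np
print(manip.finger_overhang, manip.read_state())
for n in("scene","top"):
    p=cams.grab_frame(n); cv2.imwrite(f"pics/{n}0.png",cv2.resize(p["img"][:,:,::-1],(800,600),interpolation=cv2.INTER_CUBIC))
    print(n,p["K"].round(1).tolist(),p["world_from_camera"].round(3).tolist())
    for t in "riser lantern lantern_handle stand hook_seat box1 box2 box3 box4 box5 ornament candle candlestick dish tray bud_vase block_a stone".split():
        print(t,[(np.round(d["centre"],1).tolist(),round(d["confidence"],2)) for d in cams.landmark_of(t,p)[:4]])
E
```

```text
pics
11.0 {'t': 0.0, 'q': array([-1.41733021e+00,  5.28270673e-02,  1.40174681e+00,  2.39382527e-05,
        1.68862562e+00, -7.03125280e-02]), 'dq': array([-6.99144186e-05,  9.90139281e-04, -1.04580774e-03, -4.07453094e-04,
        1.03475555e-04,  1.56781686e-04]), 'effort': array([ 4.84547236e-04, -3.81664610e+01, -3.60189700e+01, -7.57026169e-05,
        6.17779180e-03, -9.63056920e-06]), 'tcp_pos': array([ 116.48244507, -511.61049212,  241.46635261]), 'ee_rot': array([-3.12035112e+00, -3.50602688e-01,  6.75637327e-05]), 'contact_force': array([-0.72158984, -0.30750892, -0.03053977]), 'moment': array([-0.05250536, -0.00038508,  0.02204542]), 'grip_force': 0.0, 'finger_gap': 85.2903464742933}
scene [[412.7, 0.0, 250.6], [0.0, 412.7, 191.7], [0.0, 0.0, 1.0]] [[0.673, 0.517, -0.528, 1394.357], [0.739, -0.484, 0.469, -778.58], [-0.013, -0.706, -0.708, 1275.2], [0.0, 0.0, 0.0, 1.0]]
riser [([166.6, 291.7], 0.69), ([155.1, 295.7], 0.26)]
lantern [([158.0, 292.9], 0.56), ([216.0, 216.0], 0.49), ([257.9, 229.6], 0.16)]
lantern_handle [([126.2, 291.9], 0.9)]
stand [([192.9, 258.5], 0.4)]

[... 1566 characters left out ...]
30.4], 0.68)]
box3 [([263.8, 216.5], 0.97), ([219.7, 258.2], 0.86), ([224.1, 289.9], 0.85), ([220.5, 330.4], 0.68)]
box4 [([263.8, 216.5], 0.97), ([219.7, 258.2], 0.86), ([224.1, 289.9], 0.85), ([220.5, 330.4], 0.68)]
box5 [([263.8, 216.5], 0.97), ([219.7, 258.2], 0.86), ([224.1, 289.9], 0.85), ([220.5, 330.4], 0.68)]
ornament [([163.4, 316.4], 0.64), ([165.8, 251.1], 0.37)]
candle [([166.5, 251.8], 0.76)]
candlestick [([162.9, 316.4], 0.75), ([189.2, 372.3], 0.69)]
dish [([187.6, 220.0], 0.65)]
tray [([123.8, 284.4], 0.84)]
bud_vase [([135.9, 220.8], 0.62), ([220.0, 259.9], 0.28)]
block_a [([171.6, 112.0], 0.94), ([264.1, 377.7], 0.84), ([123.8, 284.1], 0.51)]
stone [([188.5, 314.1], 0.49)]
```

View pics/scene0.png

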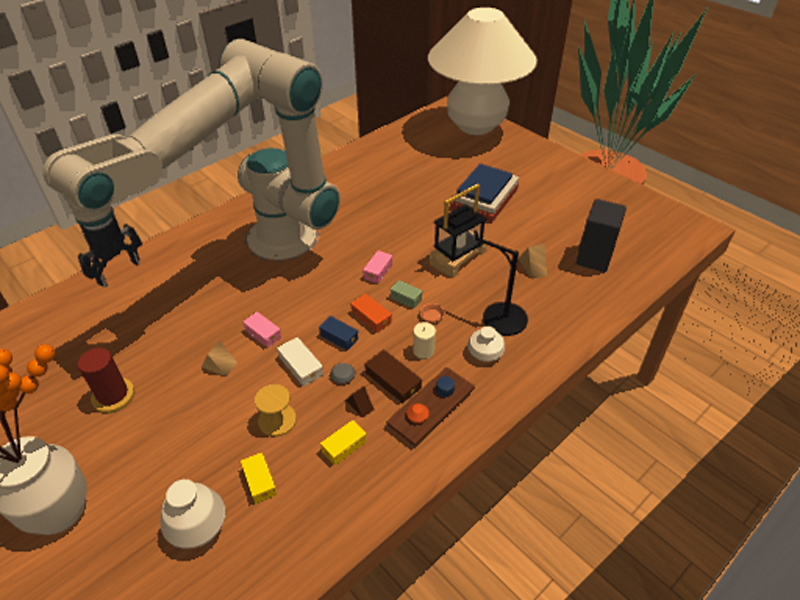

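View pics/top0.png

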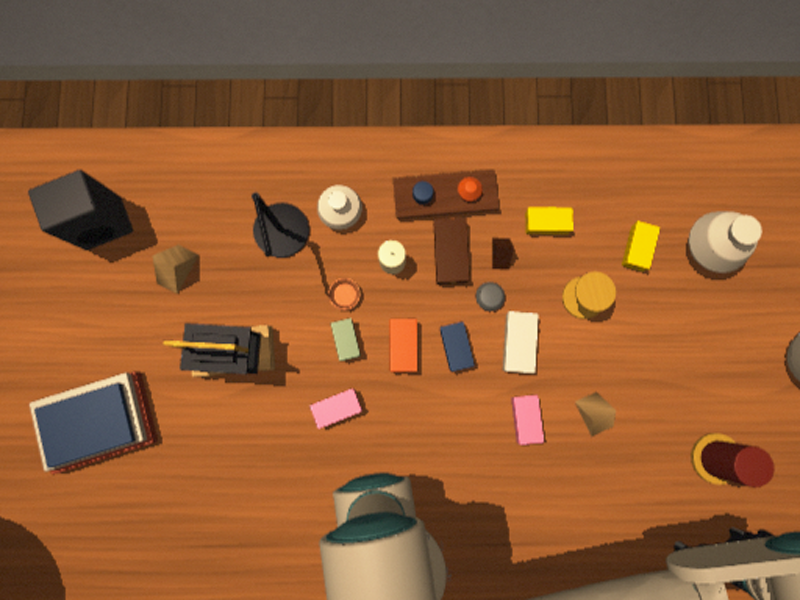

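The scene shows all five boxes: walnut, cream, orange, blue and green. The pink and yellow ones are decoys. The lantern is on the riser at (230,350) in the top view, the stand at (283,230), and the candlestick at (590,295). Next I'll fit poses using silhouettes.

```bash
cat > lib.py <<'E'
from workcell import manip, cams
import cv2, numpy as np
from scipy.optimize import minimize
from scipy.spatial.transform import Rotation as R
BOX={1:(136,68),2:(122,62),3:(108,56),4:(94,50),5:(80,44)}
def block(x0,x1,y0,y1,z0,z1): return np.array([[x,y,z] for x in(x0,x1) for y in(y0,y1) for z in(z0,z1)],float)
def cyl(r,z0,z1): 
    a=np.linspace(0,2*np.pi,24,endpoint=False); return np.array([[r*np.cos(t),r*np.sin(t),z] for t in a for z in(z0,z1)])
def box(i): l,w=BOX[i]; return [block(-l/2,l/2,-w/2,w/2,0,38)]
orn=[np.array([[x,y,z] for y in(-18,18) for x,z in((-34.5,0),(34.5,0),(0,60))],float)]
candle=[cyl(28,0,80)]
stick=[cyl(45,0,8),cyl(7,0,90),cyl(40,85,90)]
handle=[block(-4,4,-62,62,180,190),block(-4,4,-62,-54,112,185),block(-4,4,54,62,112,185)]
stand=[cyl(60,0,8),cyl(7,0,235),block(-105,0,-5,5,230,240),block(-117,-105,-5,5,232,240),block(-121,-112,-4,4,235,258)]
riser=[block(-45,45,-80,80,35,45),block(-45,45,-80,80,0,45)]
def proj(P,c):
    T=np.linalg.inv(c["world_from_camera"]); p=P@T[:3,:3].T+T[:3,3]; q=p@c["K"].T; return q[:,:2]/q[:,2:]
def place(parts,x,y,yaw,z=0):
    c,s=np.cos(yaw),np.sin(yaw); M=np.array([[c,-s,0],[s,c,0],[0,0,1]]); return [P@M.T+[x,y,z] for P in parts]
def render(parts,c,k=4):
    m=np.zeros((384*k,512*k),np.uint8)
    for P in parts: cv2.fillConvexPoly(m,cv2.convexHull((((proj(P,c)+.5)*k)).astype(np.int32)),1)
    return cv2.resize(m.astype(np.float32),(512,384),interpolation=cv2.INTER_AREA)
def back(rc,c,z):
    W=c["world_from_camera"]; d=W[:3,:3]@np.linalg.inv(c["K"])@[rc[1],rc[0],1]; return (W[:3,3]+d*(z-W[2,3])/d[2])[:2]
def fit(parts,views,x0,z=0,sym=False):
    """views: [(cam, mask)], x0: x,y,yaw; several starts in yaw"""
    def cost(v):
        s=0
        for c,m in views:
            r=render(place(parts,v[0],v[1],0 if sym else v[2]/100,z),c); s+=1-np.minimum(r,m).sum()/np.maximum(r,m).sum()
        return s/len(views)
    yaws=[x0[2]] if len(x0)>2 else np.arange(0,2*np.pi,np.pi/6)
    best=None
    st=sorted(yaws,key=lambda a:cost([x0[0],x0[1],a*100]))[:3]
    for a in st:
        v=np.array([x0[0],x0[1],a*100]); S=np.vstack([v,v+[12,0,0],v+[0,12,0],v+[0,0,15]])
        r=minimize(cost,v,method="Nelder-Mead",options=dict(initial_simplex=S,maxfev=140,xatol=.1,fatol=1e-4))
        if best is None or r.fun<best.fun: best=r
    return best.x[0],best.x[1],best.x[2]/100,best.fun
def near(name,c,rc,d=12):
    """mask of a class nearest a pixel"""
    L=[m for m in cams.masks_of(name,c) if np.hypot(*(np.array(m["centre"])-rc))<d]
    return L[0]["pixels"].astype(np.float32) if L else None
def go(x,y,z,yaw,frm=None):
    """row(turn, shift m) from current (or frm=(x,y,z,yaw)) tool pose to a pointing-down pose; yaw = world angle of tool y (closing line), mod pi"""
    def rot(a): ty=[np.cos(a),np.sin(a),0]; tz=[0,0,-1]; return np.array([np.cross(ty,tz),ty,tz]).T
    if frm is None: s=manip.read_state(); R0=R.from_rotvec(s["ee_rot"]).as_matrix(); p=s["tcp_pos"]
    else: R0=rot(frm[3]); p=np.array(frm[:3])
    t=R.from_matrix(R0.T@rot(yaw)).as_rotvec(); d=R0.T@(np.array([x,y,z])-p)/1000
    return [round(float(v),4) for v in (*t,*d)]
E
python3 - <<'E'
from lib import *
import pickle
t=cams.grab_frame("top"); s=cams.grab_frame("scene")
k=1.5625
px={"box1":((250,452),(375,392)),"box2":((342,521),(361,300)),"box3":((346,404),(312,371)),"box4":((347,457),(333,338)),"box5":((340,345),(294,406)),"ornament":((253,502),(402,360)),"candle":((257,392),(341,424)),"candlestick":((297,587),(408,273)),"stand":((230,283),(290,505))}
parts={**{f"box{i}":box(i) for i in BOX},"ornament":orn,"candle":candle,"candlestick":stick,"stand":stand}
for n,(a,b) in px.items():
    a=np.array(a)/k;b=np.array(b)/k
    V=[(c,m) for c,m in((t,near(n,t,a,16)),(s,near(n,s,b,25 if n=="stand" else 14))) if m is not None]
    if not V: print(n,"none");continue
    x0=back(a,t,30)
    print(n,len(V),np.round(fit(parts[n],V,x0,0,n in("candle","candlestick")),3),end=" ")
    if len(V)==2: print("top",np.round(fit(parts[n],V[:1],x0,0,n in("candle","candlestick")),3))
    else: print(V[0][0] is t)
def yel(c,r0,r1,c0,c1):
    h=cv2.cvtColor(c["img"],cv2.COLOR_RGB2HSV); m=((h[...,0]>15)&(h[...,0]<35)&(h[...,1]>140)&(h[...,2]>80)).astype(np.float32)
    M=np.zeros_like(m);M[r0:r1,c0:c1]=m[r0:r1,c0:c1];return M
mt=yel(t,205,235,95,158); ms=yel(s,110,160,275,315)
print(mt.sum(),ms.sum()); 
x0=back((222,128),t,230)
print("lantern",fit(handle,[(t,mt),(s,ms)],x0,45))
pos=[back(d[0]["centre"],c,240) for c,d in ((t,cams.landmark_of("hook_seat",t)),(s,cams.landmark_of("hook_seat",s)))]; print(pos)
E
```

```text
box1 1 [ 6.51581e+02 -1.23417e+02  1.70000e-02  8.80000e-02] False
box2 2 [ 4.57242e+02 -2.64246e+02  3.03100e+00  9.80000e-02] top [ 4.60181e+02 -2.66950e+02 -8.00000e-02  1.03000e-01]
box3 2 [ 4.52339e+02 -2.47430e+01 -1.00000e-03  9.40000e-02] top [ 4.53167e+02 -2.51690e+01  9.00000e-03  5.00000e-02]
box4 2 [ 4.50195e+02 -1.35312e+02  2.29000e-01  1.19000e-01] top [ 4.49920e+02 -1.36099e+02  2.28000e-01  5.30000e-02]
box5 2 [4.66099e+02 9.35820e+01 2.01000e-01 1.33000e-01] top [4.65692e+02 9.25260e+01 2.34000e-01 9.40000e-02]
ornament 2 [ 6.51434e+02 -2.33065e+02  7.00000e-02  1.25000e-01] top [ 6.52841e+02 -2.35342e+02  5.00000e-03  9.60000e-02]
candle 2 [ 6.34007e+02 -1.63000e+00  6.80000e-02  1.17000e-01] top [ 6.32393e+02 -3.85800e+00  6.00000e-03  1.01000e-01]
candlestick 2 [ 5.53149e+02 -4.03201e+02 -3.40000e-02  6.30000e-02] top [ 5.53142e+02 -4.04107e+02 -5.20000e-02  7.40000e-02]
stand 2 [7.04424e+02 2.35963e+02 2.40000e-01 1.42000e-01] top [7.03681e+02 2.35036e+02 4.22000e-01 5.60000e-02]
182.0 145.0
lantern (np.float64(440.7918497732212), np.float64(329.78652810006577), np.float64(3.0777889029862195), np.float64(0.3061460554599762))
[array([628.56517334, 217.23574489]), array([635.28793825, 221.74389431])]
```

```bash
python3 - <<'E'
from lib import *
t=cams.grab_frame("top"); s=cams.grab_frame("scene")
for v in((704,235.5,.22),(704,235.5,.24),(704,235.5,.28),(704,235.5,.18)):
    pass
mt=near("stand",t,(147,181),20); ms=near("stand",s,(185,320),30)
armz=lambda m,hi:m
for st in(.15,.22,.3): print(np.round(fit(stand,[(t,mt),(s,ms)],(704,235.5,st)),3))
out=[]
for c,(r0,c0) in((t,(100,90)),(s,(100,260))):
    im=cv2.resize(c["img"][r0:r0+150,c0:c0+100,::-1],None,fx=4,fy=4,interpolation=cv2.INTER_CUBIC)
    for parts,col in((place(stand[2:],704,235.5,.23),(0,255,0)),(place(handle,440.8,329.8,3.078,45),(255,0,255))):
        for P in parts:
            h=cv2.convexHull(((proj(P,c)+.5-[c0,r0])*4).astype(np.int32)); cv2.polylines(im,[h],True,col,1)
    out.append(im)
cv2.imwrite("pics/ov1.png",np.hstack(out))
E
```

```text
[7.04219e+02 2.35790e+02 3.38000e-01 1.63000e-01]
[7.04304e+02 2.35697e+02 3.02000e-01 1.63000e-01]
[7.04746e+02 2.35911e+02 3.50000e-01 1.63000e-01]
```

View pics/ov1.png

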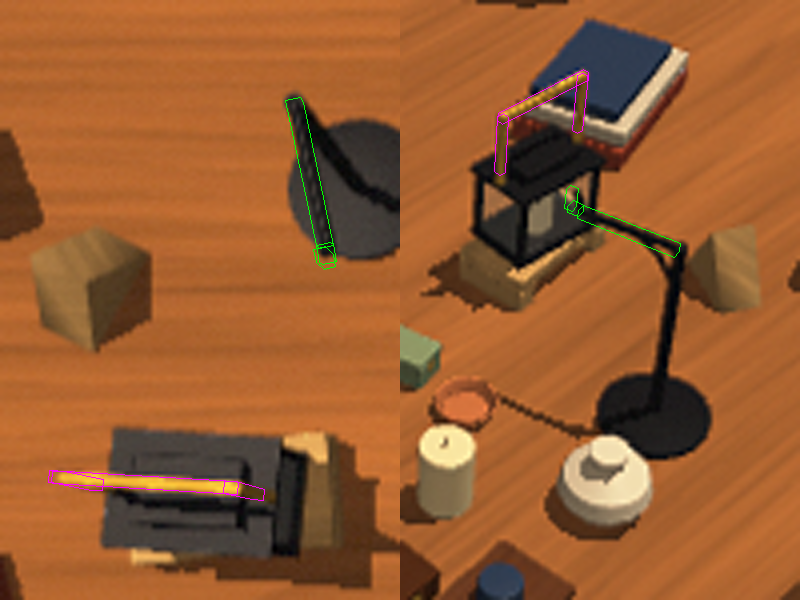

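The overlay fits: the handle sits at (441,330) with yaw −0.064, and the stand at (704,235.5) with yaw 0.23. Next I move above the handle.

```bash
cat > chain.py <<'E'
import sys; from lib import *
# args: x,y,z,yaw ... prints rows between successive poses (first from the current pose)
w=[tuple(map(float,a.split(","))) for a in sys.argv[1:]]
print(np.round(manip.read_state()["tcp_pos"],1))
f=None
for p in w: print(p,go(*p,frm=f)); f=p
E
python3 chain.py 450,-150,310,-0.7 439,300,290,-0.064
```

```text
[ 116.5 -511.9  242.3]
(450.0, -150.0, 310.0, -0.7) [0.0001, 0.0001, -0.647, 0.4055, -0.2789, -0.0677]
(439.0, 300.0, 290.0, -0.064) [0.0, 0.0, -0.636, 0.3371, -0.2983, 0.02]
```

jog_arm(
  commands=[
    [0, 0, -0.647, 0.4055, -0.279, -0.068, 0.085],
    [0, 0, -0.647, 0.4055, -0.279, -0.068, 0.085],
    [0, 0, -0.647, 0.4055, -0.279, -0.068, 0.085],
    [0, 0, -0.647, 0.4055, -0.279, -0.068, 0.085],
    [0, 0, -0.647, 0.4055, -0.279, -0.068, 0.085],
    [0, 0, -0.647, 0.4055, -0.279, -0.068, 0.085],
    [0, 0, -0.647, 0.4055, -0.279, -0.068, 0.085],
    [0, 0, -0.647, 0.4055, -0.279, -0.068, 0.085],
    [0, 0, -0.647, 0.4055, -0.279, -0.068, 0.085],
    [0, 0, -0.647, 0.4055, -0.279, -0.068, 0.085],
    [0, 0, -0.647, 0.4055, -0.279, -0.068, 0.085],
    [0, 0, -0.647, 0.4055, -0.279, -0.068, 0.085],
  ],
  force=80,
)

```text
t: 4.4
tcp_pos: [450.3, -149.2, 310.2]
ee_rot: [2.847, 1.328, -0.001]
contact_force: [0.1, 0.2, 0.3]
finger_gap: 84.9
grip_force: 0.0
```

jog_arm(
  commands=[
    [0, 0, -0.636, 0.337, -0.298, 0.02, 0.04],
    [0, 0, -0.636, 0.337, -0.298, 0.02, 0.04],
    [0, 0, -0.636, 0.337, -0.298, 0.02, 0.04],
    [0, 0, -0.636, 0.337, -0.298, 0.02, 0.04],
    [0, 0, -0.636, 0.337, -0.298, 0.02, 0.04],
    [0, 0, -0.636, 0.337, -0.298, 0.02, 0.04],
    [0, 0, -0.636, 0.337, -0.298, 0.02, 0.04],
    [0, 0, -0.636, 0.337, -0.298, 0.02, 0.04],
    [0, 0, -0.636, 0.337, -0.298, 0.02, 0.04],
    [0, 0, -0.636, 0.337, -0.298, 0.02, 0.04],
    [0, 0, -0.636, 0.337, -0.298, 0.02, 0.04],
    [0, 0, -0.636, 0.337, -0.298, 0.02, 0.04],
  ],
)

```text
t: 5.6
tcp_pos: [439.8, 298.1, 290.5]
ee_rot: [2.293, 2.146, 0.0]
contact_force: [-0.2, -0.2, 0.9]
finger_gap: 40.0
grip_force: 0.0
```

```bash
python3 chain.py 439,300,222,-0.064; python3 -c "
from lib import *; print(manip.read_state())"
```

```text
[439.8 298.1 290.5]
(439.0, 300.0, 222.0, -0.064) [0.0004, 0.0004, -0.0023, 0.0018, -0.0009, 0.0685]
{'t': 5.6, 'q': array([ 5.26546753e-01,  6.38031646e-02,  1.29361108e+00, -5.54898122e-04,
        1.78403931e+00,  5.92776165e-01]), 'dq': array([-0.0092895 , -0.01178632,  0.00042523,  0.00116194, -0.00143948,
        0.0028145 ]), 'effort': array([ 8.14598780e-01, -3.80854583e+01, -3.60659194e+01,  3.68314481e-02,
       -1.27698059e-02, -2.92881639e-03]), 'tcp_pos': array([439.77218493, 298.14647419, 290.47590247]), 'ee_rot': array([2.29348993e+00, 2.14615749e+00, 2.22763303e-05]), 'contact_force': array([-0.20029367, -0.20843808,  0.88337992]), 'moment': array([0.00048525, 0.0592742 , 0.03519264]), 'grip_force': 0.0, 'finger_gap': 40.00703201619788}
```

jog_arm(
  commands=[
    [0, 0, -0.002, 0.002, -0.001, 0.04, 0.04],
    [0, 0, -0.002, 0.002, -0.001, 0.0685, 0.04],
    [0, 0, -0.002, 0.002, -0.001, 0.0685, 0.04],
    [0, 0, -0.002, 0.002, -0.001, 0.0685, 0.0],
    [0, 0, -0.002, 0.002, -0.001, 0.0685, 0.0],
    [0, 0, -0.002, 0.002, -0.001, 0.0685, 0.0],
    [0, 0, -0.002, 0.002, -0.001, 0.0685, 0.0],
    [0, 0, -0.002, 0.002, -0.001, 0.0685, 0.0],
    [0, 0, -0.002, 0.002, -0.001, 0.0685, 0.0],
  ],
  force=80,
)

```text
t: 6.5
tcp_pos: [439.0, 301.8, 224.5]
ee_rot: [2.288, 2.15, 0.005]
contact_force: [-1.8, -3.3, 7.3]
finger_gap: 6.2
grip_force: 78.7
```

jog_arm(
  commands=[
    [0, 0, 0, 0, 0, -0.012, 0],
    [0, 0, 0, 0, 0, -0.025, 0],
    [0, 0, 0, 0, 0, -0.04, 0],
    [0, 0, 0, 0, 0, -0.052, 0],
    [0, 0, 0, 0, 0, -0.052, 0],
  ],
)

```text
t: 7.0
tcp_pos: [439.0, 302.3, 276.6]
ee_rot: [2.288, 2.151, 0.007]
contact_force: [-0.1, -0.2, -2.5]
finger_gap: 6.0
grip_force: 78.4
```

```bash
python3 - <<'E'
from lib import *
s=manip.read_state(); print(s["tcp_pos"],s["finger_gap"],s["grip_force"],s["contact_force"],s["moment"])
# riser
t=cams.grab_frame("top"); c=cams.grab_frame("scene")
out=[]
for v,(r0,c0) in((t,(150,70)),(c,(70,245))): out.append(cv2.resize(v["img"][r0:r0+150,c0:c0+100,::-1],None,fx=4,fy=4,interpolation=cv2.INTER_CUBIC))
cv2.imwrite("pics/lift.png",np.hstack(out))
E
```

```text
[438.97150559 302.34081366 276.60191846] 6.011582430874953 78.44895601272583 [-0.08979124 -0.23301887 -2.52861721] [-0.05164402 -0.00907189 -0.00402185]
```

View pics/lift.png

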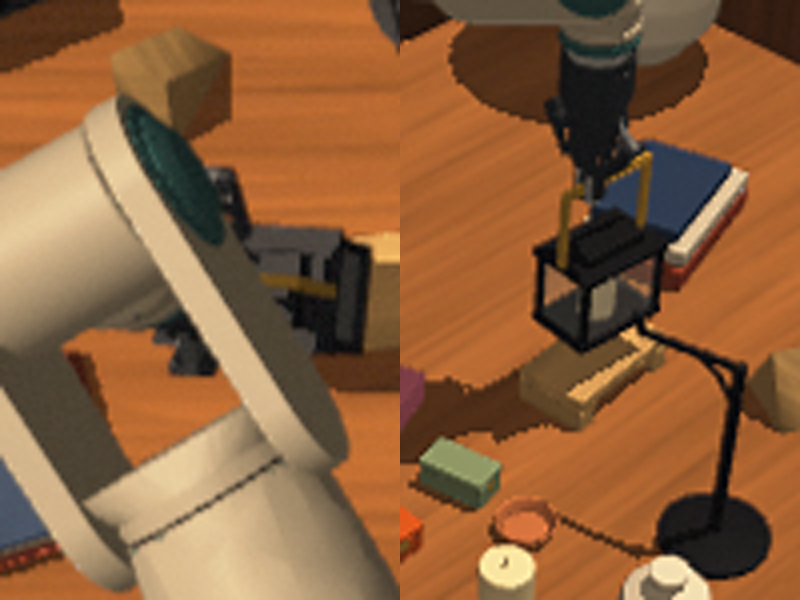

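```bash
python3 chain.py 538,168,277,0.23 637.5,191,277,0.23
```

```text
[438.4 302.  273.9]
(538.0, 168.0, 277.0, 0.23) [0.0003, -0.0, -0.292, -0.1275, 0.1077, -0.0031]
(637.5, 191.0, 277.0, 0.23) [0.0, 0.0, 0.0, -0.0003, 0.1021, 0.0]
```

jog_arm(
  commands=[
    [0, 0, -0.03, -0.013, 0.011, -0.003, 0],
    [0, 0, -0.08, -0.034, 0.028, -0.003, 0],
    [0, 0, -0.13, -0.055, 0.046, -0.003, 0],
    [0, 0, -0.18, -0.076, 0.065, -0.003, 0],
    [0, 0, -0.23, -0.098, 0.083, -0.003, 0],
    [0, 0, -0.27, -0.117, 0.099, -0.003, 0],
    [0, 0, -0.292, -0.1275, 0.1077, -0.003, 0],
    [0, 0, -0.292, -0.1275, 0.1077, -0.003, 0],
    [0, 0, -0.292, -0.1275, 0.1077, -0.003, 0],
  ],
)

```text
t: 8.0
tcp_pos: [537.6, 168.2, 276.0]
ee_rot: [-1.952, -2.46, 0.002]
contact_force: [0.0, 1.1, -3.3]
finger_gap: 5.8
grip_force: 78.4
```

```bash
python3 chain.py 637.5,191,277,0.23;  python3 - <<'E'
from lib import *
t=cams.grab_frame("top"); c=cams.grab_frame("scene")
s=manip.read_state(); x,y,z=s["tcp_pos"];print(s["tcp_pos"])
def yel(c,r0,r1,c0,c1):
    h=cv2.cvtColor(c["img"],cv2.COLOR_RGB2HSV); m=((h[...,0]>15)&(h[...,0]<35)&(h[...,1]>140)&(h[...,2]>60)).astype(np.float32)
    M=np.zeros_like(m);M[r0:r1,c0:c1]=m[r0:r1,c0:c1];return M
L=(x-6.4,y+27.3)
out=[]
for v in(t,c):
    q=proj(np.array([[L[0],L[1],240.]]),v)[0].astype(int); r0,c0=q[1]-75,q[0]-50
    im=cv2.resize(v["img"][r0:r0+150,c0:c0+100,::-1],None,fx=4,fy=4,interpolation=cv2.INTER_CUBIC)
    for parts,col in((place(stand[2:],704,235.5,.23),(0,255,0)),(place(handle,*L,.23,z-179),(255,0,255))):
        for P in parts:
            h=cv2.convexHull(((proj(P,v)+.5-[c0,r0])*4).astype(np.int32)); cv2.polylines(im,[h],True,col,1)
    out.append(im)
cv2.imwrite("pics/pre.png",np.hstack(out))
E
```

```text
[537.6 168.2 276. ]
(637.5, 191.0, 277.0, 0.23) [-0.0016, -0.0003, -0.0008, -0.0005, 0.1025, -0.0012]
[537.404479   168.73586227 276.47605948]
```

View pics/pre.png

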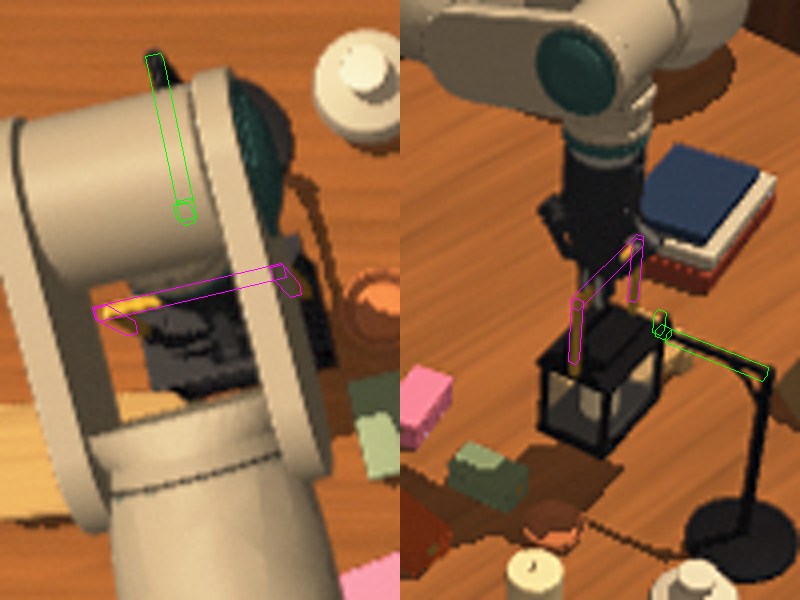

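jog_arm(
  commands=[
    [0, 0, 0, 0, 0.01, -0.003, 0],
    [0, 0, 0, 0, 0.03, -0.003, 0],
    [0, 0, 0, 0, 0.05, -0.003, 0],
    [0, 0, 0, 0, 0.07, -0.003, 0],
    [0, 0, 0, 0, 0.09, -0.003, 0],
    [0, 0, 0, 0, 0.102, -0.003, 0],
    [0, 0, 0, 0, 0.102, -0.003, 0],
    [0, 0, 0, 0, 0.102, -0.003, 0],
  ],
)

```text
t: 8.9
tcp_pos: [636.7, 191.9, 279.5]
ee_rot: [-1.951, -2.462, 0.001]
contact_force: [-0.4, 0.4, -2.5]
finger_gap: 5.8
grip_force: 78.4
```

```bash
python3 - <<'E'
from lib import *
c=cams.grab_frame("scene")
s=manip.read_state(); x,y,z=s["tcp_pos"];print(s["tcp_pos"],s["contact_force"],s["moment"])
L=(x-6.4,y+27.3)
v=c;q=proj(np.array([[L[0],L[1],220.]]),v)[0].astype(int); r0,c0=q[1]-55,q[0]-65
im=cv2.resize(v["img"][r0:r0+100,c0:c0+130,::-1],None,fx=6,fy=6,interpolation=cv2.INTER_CUBIC)
for parts,col in((place(stand[2:],704,235.5,.23),(0,255,0)),(place(handle,*L,.23,z-179),(255,0,255))):
    for P in parts:
        h=cv2.convexHull(((proj(P,v)+.5-[c0,r0])*6).astype(np.int32)); cv2.polylines(im,[h],True,col,1)
cv2.imwrite("pics/over.png",im)
E
```

```text
[636.56303582 191.72639253 279.84241743] [-0.36746911  0.28996098 -3.67644677] [-0.03937542 -0.00844558  0.00514567]
```

View pics/over.png

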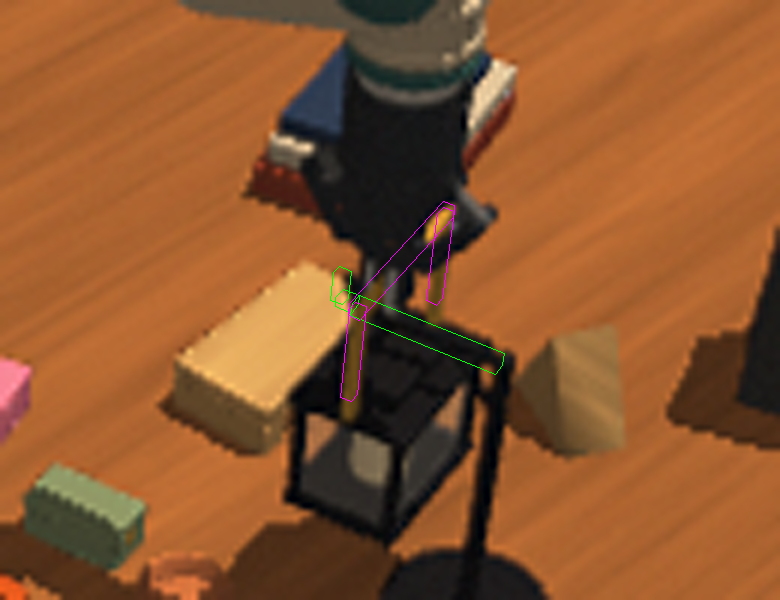

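jog_arm(
  commands=[
    [0, 0, 0, 0, 0, 0.01, 0],
    [0, 0, 0, 0, 0, 0.02, 0],
    [0, 0, 0, 0, 0, 0.03, 0],
    [0, 0, 0, 0, 0, 0.037, 0],
    [0, 0, 0, 0, 0, 0.037, 0],
  ],
)

```text
t: 9.45
tcp_pos: [636.6, 191.1, 240.7]
ee_rot: [-1.951, -2.46, 0.004]
contact_force: [0.0, -1.0, -2.6]
finger_gap: 6.4
grip_force: 78.4
```

jog_arm(
  commands=[
    [0, 0, 0, 0, 0, 0.002, 0],
    [0, 0, 0, 0, 0, 0.003, 0],
    [0, 0, 0, 0, 0, 0.003, 0],
  ],
)

```text
t: 9.75
tcp_pos: [637.3, 191.3, 240.0]
ee_rot: [1.952, 2.461, 0.001]
contact_force: [0.7, 0.6, -2.6]
finger_gap: 6.3
grip_force: 78.5
```

jog_arm(
  commands=[
    [0, 0, 0, 0, 0, 0.002, 0],
    [0, 0, 0, 0, 0, 0.003, 0],
    [0, 0, 0, 0, 0, 0.003, 0],
  ],
)

```text
t: 10.05
tcp_pos: [637.5, 191.3, 239.0]
ee_rot: [1.951, 2.46, 0.004]
contact_force: [-1.9, -1.3, 4.6]
finger_gap: 6.3
grip_force: 79.5
```

jog_arm(
  commands=[
    [0, 0, 0, 0, 0, 0.001, 0],
    [0, 0, 0, 0, 0, 0.002, 0],
    [0, 0, 0, 0, 0, 0.002, 0],
  ],
)

```text
t: 10.35
tcp_pos: [637.7, 191.3, 238.6]
ee_rot: [1.95, 2.459, 0.006]
contact_force: [-3.4, -1.9, 10.5]
finger_gap: 6.5
grip_force: 80.2
```

jog_arm(
  commands=[
    [0, 0, 0, 0, 0, -0.001, 0.012],
    [0, 0, 0, 0, 0, -0.001, 0.02],
    [0, 0, 0, 0, 0, -0.001, 0.03],
    [0, 0, 0, 0, 0, -0.001, 0.03],
    [0, 0, 0, 0, 0, -0.02, 0.03],
    [0, 0, 0, 0, 0, -0.05, 0.03],
    [0, 0, 0, 0, 0, -0.09, 0.03],
    [0, 0, 0, 0, 0, -0.09, 0.03],
  ],
)

```text
t: 11.15
tcp_pos: [638.0, 191.5, 332.0]
ee_rot: [1.948, 2.456, 0.013]
contact_force: [0.1, -0.0, 0.4]
finger_gap: 29.9
grip_force: 0.0
```

```bash
python3 chain.py 560,-60,300,-0.8; python3 - <<'E'
from lib import *
c=cams.grab_frame("scene")
cv2.imwrite("pics/hung.png",cv2.resize(c["img"][100:220,240:370,::-1],None,fx=5,fy=5,interpolation=cv2.INTER_CUBIC))
E
```

```text
[638.  191.5 332. ]
(560.0, -60.0, 300.0, -0.8) [0.01, -0.0056, 1.03, -0.2271, -0.1336, 0.0305]
```

View pics/hung.png

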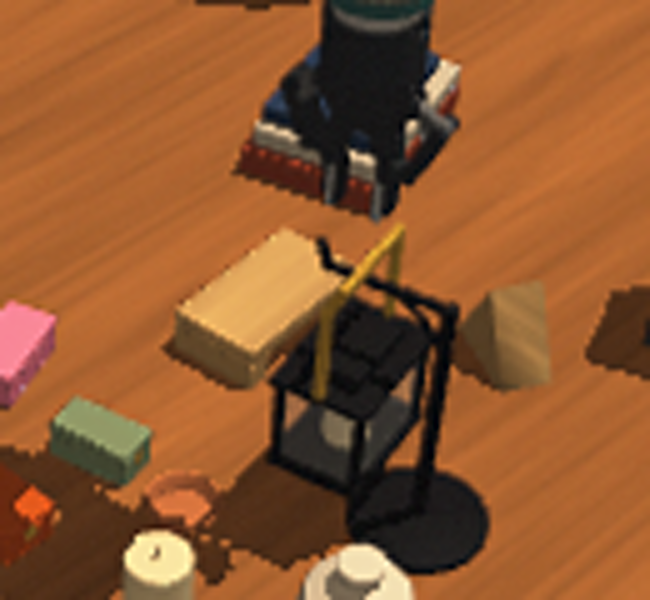

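```bash
python3 - <<'E'
from lib import *
t=cams.grab_frame("top"); s=cams.grab_frame("scene")
for d in cams.masks_of("box1",t)[:8]: print(np.round(d["centre"]),d["confidence"],d["pixels"].sum(), t["img"][d["pixels"]].mean(0).round())
ms=near("box1",s,(240,251),14)
h=t["img"].astype(int); P=np.array([[651.6,-123.4,19.]]);q=proj(P,t)[0];print(q)
m=((h.sum(2)<190)).astype(np.float32); M=np.zeros_like(m); a,b=int(q[1]),int(q[0])
M[a-20:a+32,b-19:b+19]=m[a-20:a+32,b-19:b+19]
print(M.sum(), h[a,b], h[a,b+22])
V=[(t,M)]
print(fit(box(1),V,(651,-123,0)))
print(fit(box(1),V+[(s,ms)],(651,-123,0)))
c=cams.masks_of("riser",s); 
for d in c[:3]: print(np.round(d["centre"]),d["confidence"],d["pixels"].sum())
E
python3 chain.py 645,-123,200,-1.55 645,-123,25,-1.55
```

```text
[141. 349.] 0.97 525 [229. 195.   2.]
[220. 260.] 0.88 586 [134.  58.  28.]
[262. 222.] 0.86 340 [230. 142. 150.]
[159. 289.] 0.73 882 [100.  56.  31.]
[223. 293.] 0.7 466 [70. 79. 95.]
[160. 411.] 0.67 514 [228. 194.   0.]
[268. 338.] 0.59 521 [240. 136. 150.]
[213. 222.] 0.55 342 [174. 175. 123.]
[287.02285674 160.17124643]
581.0 [103  57  34] [186 104  48]
(np.float64(645.3961953481266), np.float64(-131.51782273701386), np.float64(0.05744394869597176), np.float64(0.5116462707519531))
(np.float64(648.5354598898018), np.float64(-128.27595190605857), np.float64(0.018894006278513387), np.float64(0.34247738122940063))
[161. 287.] 0.98 582
[228. 192.] 0.64 505
[637.  191.1 322.7]
(645.0, -123.0, 200.0, -1.55) [-0.0023, 0.003, 1.7799, -0.3077, -0.0634, 0.123]
(645.0, -123.0, 25.0, -1.55) [0.0, 0.0, 0.0, 0.0, 0.0, 0.175]
```

```bash
python3 - <<'E'
from lib import *
t=cams.grab_frame("top"); s=cams.grab_frame("scene")
ms=near("box1",s,(240,251),14); mt=near("box1",t,(159,289))
print(mt is None, ms is None)
V=[v for v in ((t,mt),(s,ms)) if v[1] is not None]
for v in V: print(fit(box(1),[v],(651,-123,0)))
print(fit(box(1),V,(651,-123,0)))
print("riser",fit(riser,[(s,near("riser",s,(161,287)))],(440,300,0)))
E
python3 chain.py 600,0,300,-0.8 650,-123,200,-1.55 650,-123,22,-1.55
```

```text
False False
(np.float64(652.3817802284675), np.float64(-127.6989541717264), np.float64(0.02768377649853423), np.float64(0.051193177700042725))
(np.float64(649.6480942001727), np.float64(-122.74791079754513), np.float64(0.030534339556263293), np.float64(0.04338926076889038))
(np.float64(652.0634966563787), np.float64(-126.03565457818928), np.float64(0.03069018454218107), np.float64(0.07835733890533447))
riser (np.float64(432.38789833509577), np.float64(331.57462028027044), np.float64(0.28621639497262064), np.float64(0.21102434396743774))
[637.2 191.2 324.4]
(600.0, 0.0, 300.0, -0.8) [-0.0005, 0.0004, 1.03, -0.1777, -0.0798, 0.0244]
(650.0, -123.0, 200.0, -1.55) [0.0, 0.0, 0.75, -0.0498, 0.1231, 0.1]
(650.0, -123.0, 22.0, -1.55) [0.0, 0.0, 0.0, 0.0, 0.0, 0.178]
```

```bash
python3 chain.py 630,0,300,-0.7 651,-125.5,160,-1.541 651,-125.5,23,-1.541
```

```text
[637.2 191.2 324.4]
(630.0, 0.0, 300.0, -0.7) [-0.0005, 0.0004, 0.93, -0.1846, -0.0506, 0.0244]
(651.0, -125.5, 160.0, -1.541) [0.0, 0.0, 0.841, -0.0825, 0.0969, 0.14]
(651.0, -125.5, 23.0, -1.541) [0.0, 0.0, 0.0, 0.0, 0.0, 0.137]
```

jog_arm(
  commands=[
    [0, 0, 0.93, -0.185, -0.05, 0.024, 0.085],
    [0, 0, 0.93, -0.185, -0.05, 0.024, 0.085],
    [0, 0, 0.93, -0.185, -0.05, 0.024, 0.085],
    [0, 0, 0.93, -0.185, -0.05, 0.024, 0.085],
    [0, 0, 0.93, -0.185, -0.05, 0.024, 0.085],
    [0, 0, 0.93, -0.185, -0.05, 0.024, 0.085],
    [0, 0, 0.93, -0.185, -0.05, 0.024, 0.085],
    [0, 0, 0.93, -0.185, -0.05, 0.024, 0.085],
  ],
)

```text
t: 12.5
tcp_pos: [630.7, -0.1, 300.8]
ee_rot: [2.847, 1.329, 0.0]
contact_force: [0.1, -0.5, 0.3]
finger_gap: 84.8
grip_force: 0.0
```

jog_arm(
  commands=[
    [0, 0, 0.841, -0.0825, 0.097, 0.14, 0.085],
    [0, 0, 0.841, -0.0825, 0.097, 0.14, 0.085],
    [0, 0, 0.841, -0.0825, 0.097, 0.14, 0.085],
    [0, 0, 0.841, -0.0825, 0.097, 0.14, 0.085],
    [0, 0, 0.841, -0.0825, 0.097, 0.14, 0.085],
    [0, 0, 0.841, -0.0825, 0.097, 0.14, 0.085],
    [0, 0, 0.841, -0.0825, 0.097, 0.14, 0.085],
    [0, 0, 0.841, -0.0825, 0.097, 0.14, 0.085],
  ],
)

```text
t: 13.3
tcp_pos: [651.9, -125.5, 161.1]
ee_rot: [3.141, 0.055, 0.001]
contact_force: [0.9, -0.0, 0.2]
finger_gap: 84.9
grip_force: 0.0
```

```bash
python3 chain.py 651,-125.5,23,-1.541; python3 - <<'E'
from lib import *
t=cams.grab_frame("top"); s=cams.grab_frame("scene")
mt=near("riser",t,(226,147),25); ms=near("riser",s,(161,287),15)
P=[block(-45,45,-80,80,0,45)]
for n,m in (("t",mt),("s",ms)): print(n, None if m is None else (m.sum(), np.argwhere(m).mean(0)))
V=[v for v in ((t,mt),(s,ms)) if v[1] is not None]
for v in V: print(np.round(fit(P,[v],(436,315)),3))
print(np.round(fit(P,V,(436,315)),3))
# top-face colour in top view
im=t["img"]; cv2.imwrite("pics/riser.png",np.hstack([cv2.resize(v["img"][a:a+100,b:b+100,::-1],None,fx=4,fy=4,interpolation=cv2.INTER_CUBIC) for v,a,b in((t,170,95),(s,110,240))]))
E
```

```text
[ 651.9 -125.5  161.1]
(651.0, -125.5, 23.0, -1.541) [0.0003, -0.0004, 0.005, -0.001, -0.0001, 0.1381]
t (np.float32(1538.0), array([223.78348505, 148.33420026]))
s (np.float32(579.0), array([160.93609672, 290.3955095 ]))
[4.43509e+02 3.23742e+02 9.50000e-02 3.50000e-02]
[4.33226e+02 3.26247e+02 2.69000e-01 1.70000e-01]
[4.43337e+02 3.23839e+02 9.90000e-02 1.22000e-01]
```

View pics/riser.png

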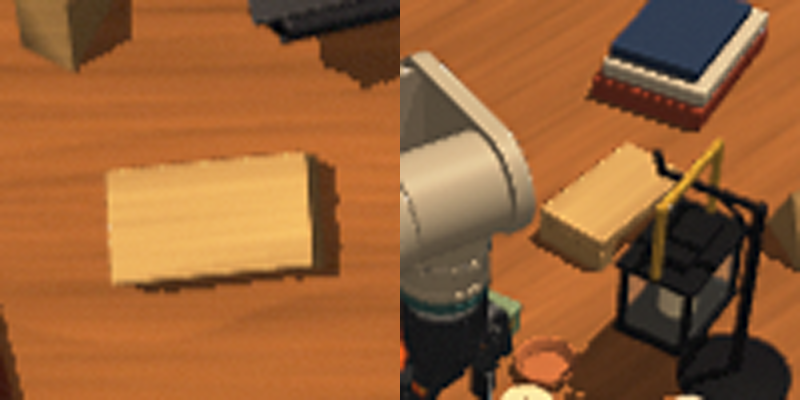

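jog_arm(
  commands=[
    [0, 0, 0.005, -0.001, 0, 0.04, 0.085],
    [0, 0, 0.005, -0.001, 0, 0.08, 0.085],
    [0, 0, 0.005, -0.001, 0, 0.115, 0.085],
    [0, 0, 0.005, -0.001, 0, 0.138, 0.085],
    [0, 0, 0.005, -0.001, 0, 0.138, 0.085],
    [0, 0, 0.005, -0.001, 0, 0.138, 0.05],
    [0, 0, 0.005, -0.001, 0, 0.138, 0.05],
    [0, 0, 0.005, -0.001, 0, 0.138, 0.05],
    [0, 0, 0.005, -0.001, 0, 0.138, 0.05],
    [0, 0, 0.005, -0.001, 0, 0.138, 0.05],
  ],
  force=60,
)

```text
t: 14.5
tcp_pos: [651.9, -126.2, 25.2]
ee_rot: [3.14, 0.039, 0.006]
contact_force: [-0.4, 0.4, 6.4]
finger_gap: 66.5
grip_force: 72.4
```

jog_arm(
  commands=[
    [0, 0, 0, 0, 0, -0.02, 0.05],
    [0, 0, 0, 0, 0, -0.06, 0.05],
    [0, 0, 0, 0, 0, -0.1, 0.05],
    [0, 0, 0, 0, 0, -0.14, 0.05],
    [0, 0, 0, 0, 0, -0.14, 0.05],
  ],
)

```text
t: 15.0
tcp_pos: [653.3, -126.6, 171.1]
ee_rot: [3.138, 0.039, 0.019]
contact_force: [0.4, 0.8, -1.9]
finger_gap: 66.5
grip_force: 71.7
```

```bash
python3 - <<'E'
from lib import *
s0=manip.read_state(); print(s0["tcp_pos"],s0["finger_gap"],s0["grip_force"])
t=cams.grab_frame("top"); s=cams.grab_frame("scene"); x,y,z=s0["tcp_pos"]
for v in(t,s):
    q=proj(np.array([[x,y,z]]),v)[0]; m=near("box1",v,(q[1],q[0]),20)
    if m is not None: print(np.round(fit(box(1),[(v,m)],(x,y,0.03),z-20),3), m.sum())
E
python3 chain.py 560,60,200,-0.7 443,324,140,.095
```

```text
[ 653.28642241 -126.55438927  171.0941    ] 66.54702477805282 71.67701840400696
[ 6.48307e+02 -1.26487e+02  1.06000e-01  7.12000e-01] 353.0
[ 6.59688e+02 -1.28333e+02  2.20000e-02  4.22000e-01] 478.0
[ 649.8 -125.7  160.3]
(560.0, 60.0, 200.0, -0.7) [-0.0026, 0.0032, -0.846, -0.0853, -0.1879, -0.0392]
(443.0, 324.0, 140.0, 0.095) [0.0, 0.0, -0.795, 0.1265, -0.2596, 0.06]
```

```bash
python3 chain.py 480,60,190,-0.7 443.5,325,130,.095 443.5,325,75,.095
```

```text
[ 649.8 -125.7  160.3]
(480.0, 60.0, 190.0, -0.7) [-0.0026, 0.0032, -0.846, -0.1653, -0.1899, -0.0289]
(443.5, 325.0, 130.0, 0.095) [0.0, 0.0, -0.795, 0.1792, -0.1986, 0.06]
(443.5, 325.0, 75.0, 0.095) [0.0, 0.0, 0.0, 0.0, 0.0, 0.055]
```

jog_arm(
  commands=[
    [0, 0, -0.05, -0.01, -0.012, -0.02, 0.05],
    [0, 0, -0.2, -0.04, -0.045, -0.029, 0.05],
    [0, 0, -0.34, -0.068, -0.078, -0.029, 0.05],
    [0, 0, -0.48, -0.096, -0.11, -0.029, 0.05],
    [0, 0, -0.62, -0.124, -0.142, -0.029, 0.05],
    [0, 0, -0.75, -0.15, -0.17, -0.029, 0.05],
    [0, 0, -0.846, -0.165, -0.19, -0.029, 0.05],
    [0, 0, -0.846, -0.165, -0.19, -0.029, 0.05],
    [0, 0, -0.846, -0.165, -0.19, -0.029, 0.05],
  ],
)

```text
t: 16.1
tcp_pos: [480.6, 60.0, 190.5]
ee_rot: [-2.848, -1.324, 0.003]
contact_force: [0.5, 0.3, -2.0]
finger_gap: 66.2
grip_force: 71.5
```

jog_arm(
  commands=[
    [0, 0, -0.1, 0.022, -0.025, 0.0, 0.05],
    [0, 0, -0.24, 0.055, -0.06, 0.01, 0.05],
    [0, 0, -0.38, 0.088, -0.095, 0.02, 0.05],
    [0, 0, -0.52, 0.118, -0.13, 0.03, 0.05],
    [0, 0, -0.65, 0.147, -0.162, 0.045, 0.05],
    [0, 0, -0.75, 0.168, -0.186, 0.055, 0.05],
    [0, 0, -0.795, 0.179, -0.1985, 0.06, 0.05],
    [0, 0, -0.795, 0.179, -0.1985, 0.06, 0.05],
    [0, 0, -0.795, 0.179, -0.1985, 0.06, 0.05],
    [0, 0, -0.795, 0.179, -0.1985, 0.06, 0.05],
  ],
)

```text
t: 17.1
tcp_pos: [445.5, 323.5, 132.1]
ee_rot: [2.117, 2.321, 0.0]
contact_force: [-0.0, -0.3, -3.4]
finger_gap: 66.7
grip_force: 71.4
```

```bash
python3 chain.py 443.5,325,75,.095 443.5,325,70,.095; python3 - <<'E'
from lib import *
print(manip.read_state()["contact_force"])
t=cams.grab_frame("top"); x,y,z=manip.read_state()["tcp_pos"]
q=proj(np.array([[x,y,z]]),t)[0]
for d in cams.masks_of("box1",t):
    if np.hypot(*(d["centre"]-q[::-1]))<30:print(d["centre"],q,d["pixels"].sum())
E
```

```text
[445.5 323.5 132.1]
(443.5, 325.0, 75.0, 0.095) [0.0006, 0.0003, -0.0031, 0.0017, -0.0019, 0.0571]
(443.5, 325.0, 70.0, 0.095) [0.0, 0.0, 0.0, 0.0, 0.0, 0.005]
[-0.00481748 -0.29420195 -3.42149645]
[218.2, 155.5] [138.75723051 220.91975562] 510
```

jog_arm(
  commands=[
    [0, 0, -0.003, 0.001, -0.001, 0.03, 0.05],
    [0, 0, -0.003, 0.001, -0.001, 0.05, 0.05],
    [0, 0, -0.003, 0.001, -0.001, 0.057, 0.05],
    [0, 0, -0.003, 0.001, -0.001, 0.057, 0.05],
    [0, 0, -0.003, 0.001, -0.001, 0.057, 0.05],
  ],
)

```text
t: 17.7
tcp_pos: [444.3, 325.8, 76.2]
ee_rot: [2.11, 2.326, 0.003]
contact_force: [0.4, -0.4, -1.9]
finger_gap: 66.3
grip_force: 71.3
```

jog_arm(
  commands=[
    [0, 0, 0, 0, 0, 0.001, 0.05],
    [0, 0, 0, 0, 0, 0.002, 0.05],
    [0, 0, 0, 0, 0, 0.003, 0.05],
    [0, 0, 0, 0, 0, 0.003, 0.05],
  ],
)

```text
t: 18.1
tcp_pos: [443.5, 325.6, 71.8]
ee_rot: [2.11, 2.328, -0.0]
contact_force: [-0.2, 0.5, -3.2]
finger_gap: 66.0
grip_force: 71.3
```

```bash
python3 chain.py 443.5,325,75,.095
```

```text
[443.5 325.6  71.8]
(443.5, 325.0, 75.0, 0.095) [0.0001, 0.0001, 0.0031, -0.0006, -0.0, -0.0032]
```

jog_arm(
  commands=[
    [0, 0, 0.002, 0, 0, 0.001, 0.05],
    [0, 0, 0.002, 0, 0, 0.002, 0.05],
    [0, 0, 0.002, 0, 0, 0.002, 0.05],
  ],
)

```text
t: 18.4
tcp_pos: [443.6, 325.7, 70.2]
ee_rot: [2.112, 2.325, 0.001]
contact_force: [-1.6, -1.4, 0.7]
finger_gap: 66.3
grip_force: 71.9
```

jog_arm(
  commands=[
    [0, 0, 0, 0, 0, 0.001, 0.05],
    [0, 0, 0, 0, 0, 0.002, 0.05],
    [0, 0, 0, 0, 0, 0.002, 0.05],
  ],
)

```text
t: 18.7
tcp_pos: [443.6, 325.7, 70.1]
ee_rot: [2.112, 2.325, 0.001]
contact_force: [-7.7, -5.7, 14.9]
finger_gap: 66.3
grip_force: 73.6
```

jog_arm(
  commands=[
    [0, 0, 0, 0, 0, -0.002, 0.07],
    [0, 0, 0, 0, 0, -0.002, 0.085],
    [0, 0, 0, 0, 0, -0.002, 0.085],
    [0, 0, 0, 0, 0, -0.002, 0.085],
    [0, 0, 0, 0, 0, -0.03, 0.085],
    [0, 0, 0, 0, 0, -0.07, 0.085],
    [0, 0, 0, 0, 0, -0.11, 0.085],
    [0, 0, 0, 0, 0, -0.11, 0.085],
  ],
)

```text
t: 19.5
tcp_pos: [445.7, 327.1, 184.5]
ee_rot: [2.11, 2.323, 0.017]
contact_force: [-0.2, 0.4, 0.6]
finger_gap: 84.5
grip_force: 0.0
```

```bash
python3 chain.py 460,0,200,-0.9 459,-266,140,-1.65
```

```text
[445.7 327.1 184.5]
(460.0, 0.0, 200.0, -0.9) [0.0068, -0.0097, 0.9961, -0.3268, -0.017, -0.0173]
(459.0, -266.0, 140.0, -1.65) [0.0, 0.0, 0.75, -0.1661, 0.2077, 0.06]
```

jog_arm(
  commands=[
    [0, 0, 0.996, -0.327, -0.017, -0.02, 0.085],
    [0, 0, 0.996, -0.327, -0.017, -0.02, 0.085],
    [0, 0, 0.996, -0.327, -0.017, -0.02, 0.085],
    [0, 0, 0.996, -0.327, -0.017, -0.02, 0.085],
    [0, 0, 0.996, -0.327, -0.017, -0.02, 0.085],
    [0, 0, 0.996, -0.327, -0.017, -0.02, 0.085],
    [0, 0, 0.996, -0.327, -0.017, -0.02, 0.085],
    [0, 0, 0.996, -0.327, -0.017, -0.02, 0.085],
    [0, 0, 0.996, -0.327, -0.017, -0.02, 0.085],
  ],
)

```text
t: 20.4
tcp_pos: [457.8, -1.8, 197.2]
ee_rot: [-2.966, -1.033, 0.001]
contact_force: [-0.4, 0.7, -0.7]
finger_gap: 84.6
grip_force: 0.0
```

jog_arm(
  commands=[
    [0, 0, 0.75, -0.166, 0.208, 0.06, 0.085],
    [0, 0, 0.75, -0.166, 0.208, 0.06, 0.085],
    [0, 0, 0.75, -0.166, 0.208, 0.06, 0.085],
    [0, 0, 0.75, -0.166, 0.208, 0.06, 0.085],
    [0, 0, 0.75, -0.166, 0.208, 0.06, 0.085],
    [0, 0, 0.75, -0.166, 0.208, 0.06, 0.085],
    [0, 0, 0.75, -0.166, 0.208, 0.06, 0.085],
    [0, 0, 0.75, -0.166, 0.208, 0.06, 0.085],
    [0, 0, 0.75, -0.166, 0.208, 0.06, 0.085],
  ],
)

```text
t: 21.3
tcp_pos: [457.8, -266.0, 138.0]
ee_rot: [-3.139, 0.12, -0.001]
contact_force: [0.4, -0.8, 0.6]
finger_gap: 84.6
grip_force: 0.0
```

```bash
cat > look.py <<'E'
import sys; from lib import *
# args: name:z:x:y[:yaw] -> fits in top view alone and scene alone
t=cams.grab_frame("top"); s=cams.grab_frame("scene")
P={**{f"box{i}":box(i) for i in BOX},"ornament":orn,"candle":candle,"riser":[block(-45,45,-80,80,0,45)]}
for a in sys.argv[1:]:
    n,z,x,y,*w=a.split(":"); z,x,y=map(float,(z,x,y)); r=[]
    for c in(t,s):
        q=proj(np.array([[x,y,z+20]]),c)[0]; m=near(n,c,q[::-1],10)
        r.append(None if m is None else np.round(fit(P[n],[(c,m)],(x,y)+tuple(map(float,w)),z,n=="candle"),2).tolist())
    print(n,r)
E
python3 look.py riser:0:443:324:.095 box1:45:443:325:1.666 box2:0:459:-266:-.1 box3:0:453:-25:0 box4:0:450:-136:.228 box5:0:466:93:.22
python3 chain.py 459,-266,23,-1.65
```

```text
riser [None, [438.88, 321.72, 0.24, 0.59]]
box1 [[445.31, 323.22, 1.68, 0.07], [443.71, 327.23, 1.66, 0.08]]
box2 [None, [456.87, -261.24, -0.12, 0.08]]
box3 [[451.91, -25.9, 0.02, 0.06], [452.73, -21.6, -0.01, 0.08]]
box4 [[450.14, -136.24, 0.21, 0.11], [450.93, -129.15, 0.13, 0.15]]
box5 [[466.12, 93.95, 0.26, 0.1], None]
[ 457.2 -267.7  137.8]
(459.0, -266.0, 23.0, -1.65) [0.0001, 0.0, -0.0001, 0.0017, -0.0018, 0.1148]
```

jog_arm(
  commands=[
    [0, 0, 0.02, 0.001, -0.003, 0.04, 0.085],
    [0, 0, 0.02, 0.001, -0.003, 0.08, 0.085],
    [0, 0, 0.02, 0.001, -0.003, 0.112, 0.085],
    [0, 0, 0.02, 0.001, -0.003, 0.112, 0.085],
    [0, 0, 0.02, 0.001, -0.003, 0.112, 0.085],
    [0, 0, 0.02, 0.001, -0.003, 0.112, 0.05],
    [0, 0, 0.02, 0.001, -0.003, 0.112, 0.05],
    [0, 0, 0.02, 0.001, -0.003, 0.112, 0.05],
    [0, 0, 0.02, 0.001, -0.003, 0.112, 0.05],
    [0, 0, 0.02, 0.001, -0.003, 0.112, 0.05],
    [0, 0, 0.02, 0.001, -0.003, 0.112, 0.05],
  ],
  force=60,
)

```text
t: 23.1
tcp_pos: [459.9, -265.7, 28.7]
ee_rot: [3.135, -0.156, 0.007]
contact_force: [-0.8, 0.2, 5.2]
finger_gap: 60.4
grip_force: 67.2
```

jog_arm(
  commands=[
    [0, 0, 0, 0, 0, -0.02, 0.05],
    [0, 0, 0, 0, 0, -0.06, 0.05],
    [0, 0, 0, 0, 0, -0.1, 0.05],
    [0, 0, 0, 0, 0, -0.14, 0.05],
    [0, 0, 0, 0, 0, -0.17, 0.05],
    [0, 0, 0, 0, 0, -0.17, 0.05],
    [0, 0, 0, 0, 0, -0.17, 0.05],
  ],
)

```text
t: 23.8
tcp_pos: [458.4, -264.7, 196.1]
ee_rot: [3.137, -0.156, 0.002]
contact_force: [0.0, 0.4, -3.8]
finger_gap: 60.5
grip_force: 66.2
```

```bash
python3 chain.py 460,0,200,-0.9  443,325.3,180,.095 443,325.3,113,.095; python3 -c "
from lib import *
s=manip.read_state();print(s['finger_gap'],s['grip_force'],s['ee_rot'])"
```

```text
[ 458.4 -264.7  196.1]
(460.0, 0.0, 200.0, -0.9) [0.001, -0.0008, -0.7701, -0.0247, -0.2636, -0.0041]
(443.0, 325.3, 180.0, 0.095) [0.0, 0.0, -0.995, 0.1889, -0.2654, 0.02]
(443.0, 325.3, 113.0, 0.095) [0.0, 0.0, 0.0, 0.0, 0.0, 0.067]
60.54959067665455 66.22413396835327 [ 3.13703448e+00 -1.55845554e-01  1.67938403e-03]
```

jog_arm(
  commands=[
    [0, 0, -0.08, -0.003, -0.02, -0.004, 0.05],
    [0, 0, -0.2, -0.006, -0.06, -0.004, 0.05],
    [0, 0, -0.33, -0.01, -0.105, -0.004, 0.05],
    [0, 0, -0.46, -0.015, -0.15, -0.004, 0.05],
    [0, 0, -0.58, -0.018, -0.195, -0.004, 0.05],
    [0, 0, -0.7, -0.022, -0.235, -0.004, 0.05],
    [0, 0, -0.77, -0.025, -0.264, -0.004, 0.05],
    [0, 0, -0.77, -0.025, -0.264, -0.004, 0.05],
    [0, 0, -0.77, -0.025, -0.264, -0.004, 0.05],
  ],
)

```text
t: 24.7
tcp_pos: [458.9, 0.9, 197.9]
ee_rot: [-2.965, -1.035, 0.005]
contact_force: [-0.7, -0.9, -1.5]
finger_gap: 60.6
grip_force: 66.3
```

jog_arm(
  commands=[
    [0, 0, -0.1, 0.019, -0.025, 0, 0.05],
    [0, 0, -0.24, 0.046, -0.064, 0.005, 0.05],
    [0, 0, -0.38, 0.072, -0.1, 0.01, 0.05],
    [0, 0, -0.52, 0.099, -0.139, 0.015, 0.05],
    [0, 0, -0.66, 0.125, -0.176, 0.02, 0.05],
    [0, 0, -0.8, 0.152, -0.213, 0.02, 0.05],
    [0, 0, -0.92, 0.175, -0.245, 0.02, 0.05],
    [0, 0, -0.995, 0.189, -0.2655, 0.02, 0.05],
    [0, 0, -0.995, 0.189, -0.2655, 0.02, 0.05],
    [0, 0, -0.995, 0.189, -0.2655, 0.02, 0.05],
    [0, 0, -0.995, 0.189, -0.2655, 0.02, 0.05],
    [0, 0, -0.995, 0.189, -0.2655, 0.02, 0.05],
  ],
)

```text
t: 25.9
tcp_pos: [443.1, 324.7, 179.6]
ee_rot: [2.116, 2.322, -0.001]
contact_force: [0.4, -0.0, -2.8]
finger_gap: 60.9
grip_force: 66.4
```

```bash
python3 chain.py  443,325.3,113,.095
```

```text
[443.1 324.7 179.6]
(443.0, 325.3, 113.0, 0.095) [-0.0002, 0.0005, -0.0025, 0.0007, -0.0001, 0.0666]
```

jog_arm(
  commands=[
    [0, 0, -0.0025, 0, 0, 0.03, 0.05],
    [0, 0, -0.0025, 0, 0, 0.055, 0.05],
    [0, 0, -0.0025, 0, 0, 0.0665, 0.05],
    [0, 0, -0.0025, 0, 0, 0.0665, 0.05],
    [0, 0, -0.0025, 0, 0, 0.0665, 0.05],
    [0, 0, -0.0025, 0, 0, 0.0665, 0.05],
  ],
)

```text
t: 26.5
tcp_pos: [443.2, 325.9, 114.0]
ee_rot: [2.111, 2.326, 0.002]
contact_force: [1.0, -0.2, -2.0]
finger_gap: 60.5
grip_force: 67.0
```

jog_arm(
  commands=[
    [0, 0, 0, 0, 0, 0.001, 0.05],
    [0, 0, 0, 0, 0, 0.002, 0.05],
    [0, 0, 0, 0, 0, 0.003, 0.05],
    [0, 0, 0, 0, 0, 0.003, 0.05],
    [0, 0, 0, 0, 0, 0.003, 0.05],
  ],
)

```text
t: 27.0
tcp_pos: [442.9, 325.9, 111.6]
ee_rot: [2.11, 2.327, 0.001]
contact_force: [-2.3, -3.4, 5.9]
finger_gap: 60.8
grip_force: 67.8
```

jog_arm(
  commands=[
    [0, 0, 0, 0, 0, 0.001, 0.05],
    [0, 0, 0, 0, 0, 0.002, 0.05],
    [0, 0, 0, 0, 0, 0.002, 0.05],
  ],
)

```text
t: 27.3
tcp_pos: [443.0, 326.0, 111.5]
ee_rot: [2.11, 2.327, 0.002]
contact_force: [-6.8, -7.0, 16.6]
finger_gap: 60.2
grip_force: 69.1
```

jog_arm(
  commands=[
    [0, 0, 0, 0, 0, -0.002, 0.07],
    [0, 0, 0, 0, 0, -0.002, 0.08],
    [0, 0, 0, 0, 0, -0.002, 0.08],
    [0, 0, 0, 0, 0, -0.002, 0.08],
    [0, 0, 0, 0, 0, -0.03, 0.08],
    [0, 0, 0, 0, 0, -0.07, 0.08],
    [0, 0, 0, 0, 0, -0.1, 0.08],
    [0, 0, 0, 0, 0, -0.1, 0.08],
    [0, 0, 0, 0, 0, -0.1, 0.08],
  ],
)

```text
t: 28.2
tcp_pos: [442.8, 326.0, 208.4]
ee_rot: [2.11, 2.327, 0.001]
contact_force: [0.6, -0.3, -0.8]
finger_gap: 80.2
grip_force: 0.0
```

```bash
python3 chain.py 451,-23.5,140,-1.566 451,-23.5,23,-1.566
```

```text
[442.8 326.  208.4]
(451.0, -23.5, 140.0, -1.566) [0.0004, -0.0009, 1.6635, -0.3487, -0.026, 0.0683]
(451.0, -23.5, 23.0, -1.566) [0.0, 0.0, 0.0, 0.0, 0.0, 0.117]
```

jog_arm(
  commands=[
    [0, 0, 1.6635, -0.3487, -0.026, 0.068, 0.08],
    [0, 0, 1.6635, -0.3487, -0.026, 0.068, 0.08],
    [0, 0, 1.6635, -0.3487, -0.026, 0.068, 0.08],
    [0, 0, 1.6635, -0.3487, -0.026, 0.068, 0.08],
    [0, 0, 1.6635, -0.3487, -0.026, 0.068, 0.08],
    [0, 0, 1.6635, -0.3487, -0.026, 0.068, 0.08],
    [0, 0, 1.6635, -0.3487, -0.026, 0.068, 0.08],
    [0, 0, 1.6635, -0.3487, -0.026, 0.068, 0.08],
    [0, 0, 1.6635, -0.3487, -0.026, 0.068, 0.08],
    [0, 0, 1.6635, -0.3487, -0.026, 0.068, 0.08],
    [0, 0, 1.6635, -0.3487, -0.026, 0.068, 0.08],
    [0, 0, 1.6635, -0.3487, -0.026, 0.068, 0.08],
  ],
)

```text
t: 29.4
tcp_pos: [449.9, -23.6, 138.6]
ee_rot: [-3.141, -0.004, 0.005]
contact_force: [-0.0, -0.3, 0.6]
finger_gap: 79.9
grip_force: 0.0
```

jog_arm(
  commands=[
    [0, 0, 0, 0, 0, 0, 0.08],
    [0, 0, 0, 0, 0, 0, 0.08],
    [0, 0, 0, 0, 0, 0, 0.08],
  ],
)

```text
t: 29.7
tcp_pos: [450.6, -23.6, 140.0]
ee_rot: [3.142, 0.011, -0.001]
contact_force: [0.0, 0.4, 0.3]
finger_gap: 79.9
grip_force: 0.0
```

```bash
python3 look.py box1:45:443:325:1.666 box2:83:443:325:1.666 ; python3 chain.py 451,-23.5,25,-1.566
```

```text
box1 [[446.85, 330.77, 1.64, 0.17], [412.71, 368.91, 1.86, 0.23]]
box2 [[445.07, 322.6, 1.67, 0.07], [445.19, 327.43, 1.81, 0.16]]
[450.8 -23.7 140.3]
(451.0, -23.5, 25.0, -1.566) [0.0001, -0.0001, 0.0004, 0.0002, -0.0002, 0.1153]
```

jog_arm(
  commands=[
    [0, 0, 0, 0, 0, 0.04, 0.08],
    [0, 0, 0, 0, 0, 0.08, 0.08],
    [0, 0, 0, 0, 0, 0.115, 0.08],
    [0, 0, 0, 0, 0, 0.115, 0.08],
    [0, 0, 0, 0, 0, 0.115, 0.08],
    [0, 0, 0, 0, 0, 0.115, 0.04],
    [0, 0, 0, 0, 0, 0.115, 0.04],
    [0, 0, 0, 0, 0, 0.115, 0.04],
    [0, 0, 0, 0, 0, 0.115, 0.04],
    [0, 0, 0, 0, 0, 0.115, 0.04],
    [0, 0, 0, 0, 0, 0.115, 0.04],
  ],
  force=60,
)

```text
t: 31.1
tcp_pos: [452.6, -23.9, 27.9]
ee_rot: [3.141, 0.008, 0.008]
contact_force: [-1.7, -0.2, 7.0]
finger_gap: 54.8
grip_force: 65.0
```

jog_arm(
  commands=[
    [0, 0, 0, 0, 0, -0.02, 0.04],
    [0, 0, 0, 0, 0, -0.06, 0.04],
    [0, 0, 0, 0, 0, -0.1, 0.04],
    [0, 0, 0, 0, 0, -0.14, 0.04],
    [0, 0, 0, 0, 0, -0.18, 0.04],
    [0, 0, 0, 0, 0, -0.2, 0.04],
    [0, 0, 0, 0, 0, -0.2, 0.04],
    [0, 0, 0, 0, 0, -0.2, 0.04],
  ],
)

```text
t: 31.9
tcp_pos: [450.6, -23.6, 225.0]
ee_rot: [3.141, 0.008, 0.0]
contact_force: [0.0, 0.1, -0.6]
finger_gap: 55.1
grip_force: 64.0
```

```bash
python3 chain.py 443,325.5,220,.095 443,325.5,150,.095
```

```text
[450.6 -23.6 225. ]
(443.0, 325.5, 220.0, 0.095) [0.0003, -0.0001, -1.661, -0.0059, -0.3492, 0.0049]
(443.0, 325.5, 150.0, 0.095) [0.0, 0.0, 0.0, 0.0, 0.0, 0.07]
```

jog_arm(
  commands=[
    [0, 0, -0.1, 0, -0.015, 0.005, 0.04],
    [0, 0, -0.24, 0, -0.045, 0.005, 0.04],
    [0, 0, -0.39, 0, -0.08, 0.005, 0.04],
    [0, 0, -0.54, 0, -0.115, 0.005, 0.04],
    [0, 0, -0.69, -0.001, -0.15, 0.005, 0.04],
    [0, 0, -0.84, -0.002, -0.185, 0.005, 0.04],
    [0, 0, -0.99, -0.003, -0.22, 0.005, 0.04],
    [0, 0, -1.14, -0.004, -0.255, 0.005, 0.04],
    [0, 0, -1.29, -0.005, -0.285, 0.005, 0.04],
    [0, 0, -1.43, -0.006, -0.315, 0.005, 0.04],
    [0, 0, -1.56, -0.006, -0.338, 0.005, 0.04],
    [0, 0, -1.661, -0.006, -0.349, 0.005, 0.04],
  ],
)

```text
t: 33.1
tcp_pos: [441.9, 326.7, 217.4]
ee_rot: [-2.105, -2.331, 0.007]
contact_force: [-0.1, -0.9, -1.9]
finger_gap: 54.9
grip_force: 63.9
```

jog_arm(
  commands=[
    [0, 0, 0, 0, 0, 0, 0.04],
    [0, 0, 0, 0, 0, 0, 0.04],
    [0, 0, 0, 0, 0, 0, 0.04],
    [0, 0, 0, 0, 0, 0, 0.04],
  ],
)

```text
t: 33.5
tcp_pos: [443.2, 324.6, 220.1]
ee_rot: [2.116, 2.322, -0.001]
contact_force: [0.1, 0.4, -1.2]
finger_gap: 54.8
grip_force: 63.9
```

```bash
python3 chain.py 443,325.5,151,.095
```

```text
[443.2 324.6 220.1]
(443.0, 325.5, 151.0, 0.095) [-0.0002, 0.0003, -0.0022, 0.001, -0.0001, 0.0691]
```

jog_arm(
  commands=[
    [0, 0, -0.002, 0.0005, 0, 0.03, 0.04],
    [0, 0, -0.002, 0.0005, 0, 0.055, 0.04],
    [0, 0, -0.002, 0.0005, 0, 0.068, 0.04],
    [0, 0, -0.002, 0.0005, 0, 0.068, 0.04],
    [0, 0, -0.002, 0.0005, 0, 0.068, 0.04],
  ],
)

```text
t: 34.0
tcp_pos: [443.5, 325.8, 153.3]
ee_rot: [2.111, 2.326, 0.002]
contact_force: [0.4, 0.3, -1.5]
finger_gap: 55.0
grip_force: 64.4
```

jog_arm(
  commands=[
    [0, 0, 0, 0, 0, 0.001, 0.04],
    [0, 0, 0, 0, 0, 0.002, 0.04],
    [0, 0, 0, 0, 0, 0.003, 0.04],
    [0, 0, 0, 0, 0, 0.003, 0.04],
    [0, 0, 0, 0, 0, 0.003, 0.04],
  ],
)

```text
t: 34.5
tcp_pos: [443.1, 325.8, 149.3]
ee_rot: [2.111, 2.327, 0.0]
contact_force: [-0.8, 0.6, -2.1]
finger_gap: 54.5
grip_force: 64.4
```

jog_arm(
  commands=[
    [0, 0, 0, 0, 0, 0.001, 0.04],
    [0, 0, 0, 0, 0, 0.002, 0.04],
    [0, 0, 0, 0, 0, 0.002, 0.04],
  ],
)

```text
t: 34.8
tcp_pos: [443.2, 325.9, 148.9]
ee_rot: [2.111, 2.326, 0.001]
contact_force: [-2.5, -3.7, 6.9]
finger_gap: 54.9
grip_force: 65.4
```

jog_arm(
  commands=[
    [0, 0, 0, 0, 0, -0.001, 0.06],
    [0, 0, 0, 0, 0, -0.001, 0.075],
    [0, 0, 0, 0, 0, -0.001, 0.075],
    [0, 0, 0, 0, 0, -0.001, 0.075],
    [0, 0, 0, 0, 0, -0.03, 0.075],
    [0, 0, 0, 0, 0, -0.06, 0.075],
    [0, 0, 0, 0, 0, -0.06, 0.075],
    [0, 0, 0, 0, 0, -0.06, 0.075],
  ],
)

```text
t: 35.6
tcp_pos: [443.3, 325.9, 207.7]
ee_rot: [2.111, 2.326, 0.002]
contact_force: [-1.1, -0.9, 0.2]
finger_gap: 74.9
grip_force: 0.0
```

```bash
python3 chain.py 460,70,200,-.6 449,-134,140,-1.351
```

```text
[443.3 325.9 207.7]
(460.0, 70.0, 200.0, -0.6) [0.0009, -0.0008, 0.697, -0.2564, -0.0081, 0.0075]
(449.0, -134.0, 140.0, -1.351) [0.0, 0.0, 0.751, -0.1746, 0.1061, 0.06]
```

jog_arm(
  commands=[
    [0, 0, 0.697, -0.256, -0.008, 0.0075, 0.075],
    [0, 0, 0.697, -0.256, -0.008, 0.0075, 0.075],
    [0, 0, 0.697, -0.256, -0.008, 0.0075, 0.075],
    [0, 0, 0.697, -0.256, -0.008, 0.0075, 0.075],
    [0, 0, 0.697, -0.256, -0.008, 0.0075, 0.075],
    [0, 0, 0.697, -0.256, -0.008, 0.0075, 0.075],
    [0, 0, 0.697, -0.256, -0.008, 0.0075, 0.075],
  ],
)

```text
t: 36.3
tcp_pos: [459.5, 69.0, 198.5]
ee_rot: [-2.78, -1.462, 0.003]
contact_force: [-0.5, 1.3, 0.2]
finger_gap: 75.2
grip_force: 0.0
```

jog_arm(
  commands=[
    [0, 0, 0.751, -0.1745, 0.106, 0.06, 0.075],
    [0, 0, 0.751, -0.1745, 0.106, 0.06, 0.075],
    [0, 0, 0.751, -0.1745, 0.106, 0.06, 0.075],
    [0, 0, 0.751, -0.1745, 0.106, 0.06, 0.075],
    [0, 0, 0.751, -0.1745, 0.106, 0.06, 0.075],
    [0, 0, 0.751, -0.1745, 0.106, 0.06, 0.075],
    [0, 0, 0.751, -0.1745, 0.106, 0.06, 0.075],
    [0, 0, 0.751, -0.1745, 0.106, 0.06, 0.075],
    [0, 0, 0.751, -0.1745, 0.106, 0.06, 0.075],
  ],
)

```text
t: 37.2
tcp_pos: [449.3, -132.4, 140.2]
ee_rot: [3.122, 0.351, 0.001]
contact_force: [0.4, -0.2, 0.5]
finger_gap: 74.9
grip_force: 0.0
```

```bash
python3 look.py box3:121:443:325:1.666 box4:0:449:-134:.22 box5:0:466:93:.22 ornament:0:652:-235:.04 candle:0:632:-3; python3 chain.py 449,-134,25,-1.351
```

```text
box3 [[445.59, 322.47, 1.63, 0.08], [444.69, 330.74, 1.71, 0.08]]
box4 [None, [449.22, -130.11, 0.2, 0.06]]
box5 [[466.4, 92.77, 0.27, 0.17], [467.17, 98.6, 0.25, 0.08]]
ornament [[651.02, -234.91, -0.03, 0.11], [649.34, -232.28, -0.03, 0.11]]
candle [[633.29, -3.79, 0.07, 0.14], [632.05, 1.41, 0.03, 0.1]]
[ 448.8 -133.7  139.8]
(449.0, -134.0, 25.0, -1.351) [0.0001, -0.0, -0.0, 0.0001, 0.0003, 0.1148]
```

Box 3 is aligned. Now I grip box 4.

jog_arm(
  commands=[
    [0, 0, 0, 0, 0, 0.04, 0.075],
    [0, 0, 0, 0, 0, 0.08, 0.075],
    [0, 0, 0, 0, 0, 0.115, 0.075],
    [0, 0, 0, 0, 0, 0.115, 0.075],
    [0, 0, 0, 0, 0, 0.115, 0.075],
    [0, 0, 0, 0, 0, 0.115, 0.03],
    [0, 0, 0, 0, 0, 0.115, 0.03],
    [0, 0, 0, 0, 0, 0.115, 0.03],
    [0, 0, 0, 0, 0, 0.115, 0.03],
    [0, 0, 0, 0, 0, 0.115, 0.03],
    [0, 0, 0, 0, 0, 0.115, 0.03],
  ],
  force=60,
)

```text
t: 38.9
tcp_pos: [450.5, -134.3, 27.4]
ee_rot: [3.12, 0.344, 0.007]
contact_force: [-1.9, 0.5, 6.7]
finger_gap: 48.9
grip_force: 64.1
```

jog_arm(
  commands=[
    [0, 0, 0, 0, 0, -0.02, 0.03],
    [0, 0, 0, 0, 0, -0.06, 0.03],
    [0, 0, 0, 0, 0, -0.1, 0.03],
    [0, 0, 0, 0, 0, -0.14, 0.03],
    [0, 0, 0, 0, 0, -0.18, 0.03],
    [0, 0, 0, 0, 0, -0.22, 0.03],
    [0, 0, 0, 0, 0, -0.22, 0.03],
    [0, 0, 0, 0, 0, -0.22, 0.03],
    [0, 0, 0, 0, 0, -0.22, 0.03],
  ],
)

```text
t: 39.8
tcp_pos: [448.3, -133.4, 243.5]
ee_rot: [-3.122, -0.344, 0.003]
contact_force: [-0.4, -0.5, -1.0]
finger_gap: 48.8
grip_force: 63.0
```

```bash
python3 chain.py 460,70,245,-.6 443,325.5,245,.095 443,325.5,190,.095
```

```text
[ 448.3 -133.4  243.5]
(460.0, 70.0, 245.0, -0.6) [-0.0018, 0.0013, -0.751, 0.0558, -0.196, -0.0014]
(443.0, 325.5, 245.0, 0.095) [0.0, 0.0, -0.695, 0.2013, -0.1583, 0.0]
(443.0, 325.5, 190.0, 0.095) [0.0, 0.0, 0.0, 0.0, 0.0, 0.055]
```

jog_arm(
  commands=[
    [0, 0, -0.1, 0.006, -0.02, 0, 0.03],
    [0, 0, -0.24, 0.017, -0.06, 0, 0.03],
    [0, 0, -0.38, 0.028, -0.1, 0, 0.03],
    [0, 0, -0.52, 0.039, -0.138, 0, 0.03],
    [0, 0, -0.66, 0.05, -0.175, 0, 0.03],
    [0, 0, -0.751, 0.056, -0.196, 0, 0.03],
    [0, 0, -0.751, 0.056, -0.196, 0, 0.03],
    [0, 0, -0.751, 0.056, -0.196, 0, 0.03],
  ],
)

```text
t: 40.6
tcp_pos: [460.3, 69.9, 243.4]
ee_rot: [-2.778, -1.465, 0.004]
contact_force: [0.8, -0.7, -0.4]
finger_gap: 49.0
grip_force: 62.9
```

jog_arm(
  commands=[
    [0, 0, -0.08, 0.02, -0.015, 0, 0.03],
    [0, 0, -0.2, 0.055, -0.043, 0, 0.03],
    [0, 0, -0.32, 0.092, -0.073, 0, 0.03],
    [0, 0, -0.44, 0.128, -0.1, 0, 0.03],
    [0, 0, -0.56, 0.163, -0.128, 0, 0.03],
    [0, 0, -0.66, 0.19, -0.15, 0, 0.03],
    [0, 0, -0.695, 0.2013, -0.158, 0, 0.03],
    [0, 0, -0.695, 0.2013, -0.158, 0, 0.03],
    [0, 0, -0.695, 0.2013, -0.158, 0, 0.03],
    [0, 0, -0.695, 0.2013, -0.158, 0, 0.03],
    [0, 0, -0.695, 0.2013, -0.158, 0, 0.03],
  ],
)

```text
t: 41.7
tcp_pos: [444.5, 323.9, 245.0]
ee_rot: [2.116, 2.321, 0.0]
contact_force: [-0.4, 0.4, -0.9]
finger_gap: 48.9
grip_force: 62.9
```

```bash
python3 chain.py 443,325.5,189,.095
```

```text
[444.5 323.9 245. ]
(443.0, 325.5, 189.0, 0.095) [0.0004, 0.0002, -0.0027, 0.0017, -0.0014, 0.056]
```

jog_arm(
  commands=[
    [0, 0, -0.0025, 0.001, -0.0005, 0.025, 0.03],
    [0, 0, -0.0025, 0.001, -0.0005, 0.045, 0.03],
    [0, 0, -0.0025, 0.001, -0.0005, 0.055, 0.03],
    [0, 0, -0.0025, 0.001, -0.0005, 0.055, 0.03],
    [0, 0, -0.0025, 0.001, -0.0005, 0.055, 0.03],
  ],
)

```text
t: 42.2
tcp_pos: [443.8, 326.0, 190.8]
ee_rot: [2.111, 2.326, 0.002]
contact_force: [-1.1, -0.1, -1.3]
finger_gap: 48.6
grip_force: 63.0
```

jog_arm(
  commands=[
    [0, 0, 0, 0, 0, 0.001, 0.03],
    [0, 0, 0, 0, 0, 0.002, 0.03],
    [0, 0, 0, 0, 0, 0.003, 0.03],
    [0, 0, 0, 0, 0, 0.003, 0.03],
    [0, 0, 0, 0, 0, 0.003, 0.03],
  ],
)

```text
t: 42.7
tcp_pos: [443.4, 326.2, 186.8]
ee_rot: [2.11, 2.327, -0.0]
contact_force: [0.5, 0.0, -1.7]
finger_gap: 48.4
grip_force: 63.0
```

jog_arm(
  commands=[
    [0, 0, 0, 0, 0, 0.001, 0.03],
    [0, 0, 0, 0, 0, 0.002, 0.03],
    [0, 0, 0, 0, 0, 0.002, 0.03],
  ],
)

```text
t: 43.0
tcp_pos: [443.6, 326.2, 186.4]
ee_rot: [2.11, 2.327, 0.002]
contact_force: [-2.7, -2.8, 6.2]
finger_gap: 48.6
grip_force: 63.9
```

jog_arm(
  commands=[
    [0, 0, 0, 0, 0, -0.001, 0.055],
    [0, 0, 0, 0, 0, -0.001, 0.07],
    [0, 0, 0, 0, 0, -0.001, 0.07],
    [0, 0, 0, 0, 0, -0.001, 0.07],
    [0, 0, 0, 0, 0, -0.03, 0.07],
    [0, 0, 0, 0, 0, -0.05, 0.07],
    [0, 0, 0, 0, 0, -0.05, 0.07],
    [0, 0, 0, 0, 0, -0.05, 0.07],
  ],
)

```text
t: 43.8
tcp_pos: [443.4, 326.2, 234.3]
ee_rot: [2.111, 2.327, -0.0]
contact_force: [-1.2, 0.4, -0.7]
finger_gap: 69.8
grip_force: 0.0
```

```bash
python3 chain.py 465.5,96,150,-1.33 465.5,96,25,-1.33
```

```text
[443.4 326.2 234.3]
(465.5, 96.0, 150.0, -1.33) [0.0001, 0.0001, 1.4275, -0.2312, -0.0004, 0.0843]
(465.5, 96.0, 25.0, -1.33) [0.0, 0.0, 0.0, 0.0, 0.0, 0.125]
```

jog_arm(
  commands=[
    [0, 0, 1.4275, -0.231, 0, 0, 0.07],
    [0, 0, 1.4275, -0.231, 0, 0, 0.07],
    [0, 0, 1.4275, -0.231, 0, 0, 0.07],
    [0, 0, 1.4275, -0.231, 0, 0, 0.07],
    [0, 0, 1.4275, -0.231, 0, 0, 0.07],
    [0, 0, 1.4275, -0.231, 0, 0.084, 0.07],
    [0, 0, 1.4275, -0.231, 0, 0.084, 0.07],
    [0, 0, 1.4275, -0.231, 0, 0.084, 0.07],
    [0, 0, 1.4275, -0.231, 0, 0.084, 0.07],
    [0, 0, 1.4275, -0.231, 0, 0.084, 0.07],
    [0, 0, 1.4275, -0.231, 0, 0.084, 0.07],
    [0, 0, 1.4275, -0.231, 0, 0.084, 0.07],
  ],
)

```text
t: 45.0
tcp_pos: [465.4, 96.2, 149.7]
ee_rot: [3.118, 0.381, -0.003]
contact_force: [0.7, 0.2, -0.1]
finger_gap: 70.3
grip_force: 0.0
```

```bash
python3 look.py box4:159:443:325:1.666 box5:0:466:95:.24; python3 chain.py 465.5,96,25,-1.33
```

```text
box4 [[445.1, 323.21, 1.66, 0.09], [443.89, 329.44, 1.7, 0.08]]
box5 [None, [465.49, 100.06, 0.25, 0.1]]
[465.9  96.3 150.7]
(465.5, 96.0, 25.0, -1.33) [0.0001, -0.0, 0.0006, -0.0005, 0.0002, 0.1257]
```

jog_arm(
  commands=[
    [0, 0, 0, 0, 0, 0.04, 0.07],
    [0, 0, 0, 0, 0, 0.08, 0.07],
    [0, 0, 0, 0, 0, 0.1255, 0.07],
    [0, 0, 0, 0, 0, 0.1255, 0.07],
    [0, 0, 0, 0, 0, 0.1255, 0.07],
    [0, 0, 0, 0, 0, 0.1255, 0.03],
    [0, 0, 0, 0, 0, 0.1255, 0.03],
    [0, 0, 0, 0, 0, 0.1255, 0.03],
    [0, 0, 0, 0, 0, 0.1255, 0.03],
    [0, 0, 0, 0, 0, 0.1255, 0.03],
    [0, 0, 0, 0, 0, 0.1255, 0.03],
  ],
  force=60,
)

```text
t: 46.4
tcp_pos: [468.0, 96.5, 28.4]
ee_rot: [3.119, 0.377, 0.009]
contact_force: [-0.5, 0.1, 7.8]
finger_gap: 43.0
grip_force: 63.4
```

jog_arm(
  commands=[
    [0, 0, 0, 0, 0, -0.02, 0.03],
    [0, 0, 0, 0, 0, -0.06, 0.03],
    [0, 0, 0, 0, 0, -0.1, 0.03],
    [0, 0, 0, 0, 0, -0.14, 0.03],
    [0, 0, 0, 0, 0, -0.18, 0.03],
    [0, 0, 0, 0, 0, -0.22, 0.03],
    [0, 0, 0, 0, 0, -0.25, 0.03],
    [0, 0, 0, 0, 0, -0.25, 0.03],
    [0, 0, 0, 0, 0, -0.25, 0.03],
    [0, 0, 0, 0, 0, -0.25, 0.03],
  ],
)

```text
t: 47.4
tcp_pos: [465.4, 96.2, 274.3]
ee_rot: [3.119, 0.377, -0.003]
contact_force: [-0.6, 0.5, -1.6]
finger_gap: 43.2
grip_force: 62.2
```

```bash
python3 chain.py 443,325.5,275,.095 443,325.5,228,.095
```

```text
[465.4  96.2 274.3]
(443.0, 325.5, 275.0, 0.095) [-0.0013, 0.0013, -1.4249, 0.0329, -0.228, -0.0008]
(443.0, 325.5, 228.0, 0.095) [0.0, 0.0, 0.0, 0.0, 0.0, 0.047]
```

jog_arm(
  commands=[
    [0, 0, -0.1, 0.003, -0.015, 0, 0.03],
    [0, 0, -0.24, 0.006, -0.037, 0, 0.03],
    [0, 0, -0.38, 0.009, -0.06, 0, 0.03],
    [0, 0, -0.52, 0.012, -0.083, 0, 0.03],
    [0, 0, -0.66, 0.015, -0.105, 0, 0.03],
    [0, 0, -0.8, 0.018, -0.128, 0, 0.03],
    [0, 0, -0.94, 0.021, -0.15, 0, 0.03],
    [0, 0, -1.08, 0.024, -0.173, 0, 0.03],
    [0, 0, -1.22, 0.028, -0.195, 0, 0.03],
    [0, 0, -1.35, 0.031, -0.215, 0, 0.03],
    [0, 0, -1.425, 0.033, -0.228, 0, 0.03],
    [0, 0, -1.425, 0.033, -0.228, 0, 0.03],
  ],
)

```text
t: 48.6
tcp_pos: [442.8, 326.5, 273.4]
ee_rot: [-2.11, -2.326, 0.005]
contact_force: [0.3, 1.2, -0.8]
finger_gap: 42.8
grip_force: 62.2
```

jog_arm(
  commands=[
    [0, 0, 0, 0, 0, 0, 0.03],
    [0, 0, 0, 0, 0, 0, 0.03],
    [0, 0, 0, 0, 0, 0, 0.03],
  ],
)

```text
t: 48.9
tcp_pos: [443.8, 324.8, 275.2]
ee_rot: [2.116, 2.322, -0.0]
contact_force: [-0.0, 0.2, -1.0]
finger_gap: 42.7
grip_force: 62.2
```

```bash
python3 chain.py 443,325.5,228,.095
```

```text
[443.8 324.8 275.2]
(443.0, 325.5, 228.0, 0.095) [-0.0001, 0.0003, -0.0019, 0.0007, -0.0007, 0.0472]
```

jog_arm(
  commands=[
    [0, 0, -0.002, 0.0005, -0.0005, 0.025, 0.03],
    [0, 0, -0.002, 0.0005, -0.0005, 0.04, 0.03],
    [0, 0, -0.002, 0.0005, -0.0005, 0.0465, 0.03],
    [0, 0, -0.002, 0.0005, -0.0005, 0.0465, 0.03],
    [0, 0, -0.002, 0.0005, -0.0005, 0.0465, 0.03],
  ],
)

```text
t: 49.4
tcp_pos: [443.3, 326.0, 229.5]
ee_rot: [2.111, 2.326, 0.001]
contact_force: [0.3, 0.0, -0.8]
finger_gap: 42.8
grip_force: 62.2
```

jog_arm(
  commands=[
    [0, 0, 0, 0, 0, 0.001, 0.03],
    [0, 0, 0, 0, 0, 0.002, 0.03],
    [0, 0, 0, 0, 0, 0.003, 0.03],
    [0, 0, 0, 0, 0, 0.003, 0.03],
    [0, 0, 0, 0, 0, 0.003, 0.03],
  ],
)

```text
t: 49.9
tcp_pos: [443.0, 326.0, 225.8]
ee_rot: [2.111, 2.326, -0.0]
contact_force: [-0.2, 0.5, -1.6]
finger_gap: 42.9
grip_force: 62.2
```

jog_arm(
  commands=[
    [0, 0, 0, 0, 0, 0.001, 0.03],
    [0, 0, 0, 0, 0, 0.0015, 0.03],
    [0, 0, 0, 0, 0, 0.0015, 0.03],
  ],
)

```text
t: 50.2
tcp_pos: [443.2, 326.0, 225.4]
ee_rot: [2.111, 2.326, 0.002]
contact_force: [-2.3, -1.8, 5.0]
finger_gap: 42.7
grip_force: 63.0
```

jog_arm(
  commands=[
    [0, 0, 0, 0, 0, -0.001, 0.055],
    [0, 0, 0, 0, 0, -0.001, 0.065],
    [0, 0, 0, 0, 0, -0.001, 0.065],
    [0, 0, 0, 0, 0, -0.001, 0.065],
    [0, 0, 0, 0, 0, -0.03, 0.065],
    [0, 0, 0, 0, 0, -0.05, 0.065],
    [0, 0, 0, 0, 0, -0.05, 0.065],
    [0, 0, 0, 0, 0, -0.05, 0.065],
  ],
)

```text
t: 51.0
tcp_pos: [443.0, 326.0, 273.8]
ee_rot: [2.111, 2.327, -0.0]
contact_force: [0.1, 0.5, 0.3]
finger_gap: 64.7
grip_force: 0.0
```

```bash
python3 chain.py 470,60,270,-.6 600,-220,160,-1.57
```

```text
[443.  326.  273.8]
(470.0, 60.0, 270.0, -0.6) [0.0001, 0.0001, 0.697, -0.2674, 0.0011, 0.0038]
(600.0, -220.0, 160.0, -1.57) [0.0, 0.0, 0.97, -0.1577, 0.2654, 0.11]
```

jog_arm(
  commands=[
    [0, 0, 0.697, -0.267, 0.001, 0, 0.065],
    [0, 0, 0.697, -0.267, 0.001, 0, 0.065],
    [0, 0, 0.697, -0.267, 0.001, 0, 0.065],
    [0, 0, 0.697, -0.267, 0.001, 0, 0.065],
    [0, 0, 0.697, -0.267, 0.001, 0, 0.065],
    [0, 0, 0.697, -0.267, 0.001, 0, 0.065],
    [0, 0, 0.697, -0.267, 0.001, 0, 0.065],
  ],
)

```text
t: 51.7
tcp_pos: [469.6, 58.2, 272.6]
ee_rot: [-2.781, -1.46, 0.004]
contact_force: [0.4, -0.5, 0.3]
finger_gap: 65.3
grip_force: 0.0
```

jog_arm(
  commands=[
    [0, 0, 0.97, -0.158, 0.265, 0.11, 0.065],
    [0, 0, 0.97, -0.158, 0.265, 0.11, 0.065],
    [0, 0, 0.97, -0.158, 0.265, 0.11, 0.065],
    [0, 0, 0.97, -0.158, 0.265, 0.11, 0.065],
    [0, 0, 0.97, -0.158, 0.265, 0.11, 0.065],
    [0, 0, 0.97, -0.158, 0.265, 0.11, 0.065],
    [0, 0, 0.97, -0.158, 0.265, 0.11, 0.065],
    [0, 0, 0.97, -0.158, 0.265, 0.11, 0.065],
    [0, 0, 0.97, -0.158, 0.265, 0.11, 0.065],
    [0, 0, 0.97, -0.158, 0.265, 0.11, 0.065],
    [0, 0, 0.97, -0.158, 0.265, 0.11, 0.065],
  ],
)

```text
t: 52.8
tcp_pos: [599.7, -218.2, 165.1]
ee_rot: [3.141, 0.005, 0.002]
contact_force: [-0.4, -0.1, -1.0]
finger_gap: 65.2
grip_force: 0.0
```

```bash
python3 look.py box5:197:443:325:1.666 ornament:0:651:-234:0 candle:0:632:-3; python3 chain.py 650.5,-233,130,-1.581 650.5,-233,20,-1.581; python3 - <<'E'
from lib import *
t=cams.grab_frame("top"); s=cams.grab_frame("scene")
cv2.imwrite("pics/stack.png",np.vstack([cv2.resize(v["img"][a:a+96,b:b+256,::-1],None,fx=3,fy=3,interpolation=cv2.INTER_CUBIC) for v,a,b in((t,130,95),(s,170,150))]))
for d in cams.masks_of("ornament",t)[:4]+cams.masks_of("ornament",s)[:4]: print(d["centre"],d["confidence"])
E
```

```text
box5 [[445.18, 321.38, 1.66, 0.14], [443.84, 323.87, 1.81, 0.09]]
ornament [None, [650.76, -232.55, -0.06, 0.11]]
candle [[631.61, -4.6, 0.11, 0.17], [632.59, 1.34, 0.05, 0.09]]
[ 599.4 -219.6  164.4]
(650.5, -233.0, 130.0, -1.581) [0.0002, -0.0001, 0.0111, 0.0511, 0.0134, 0.0344]
(650.5, -233.0, 20.0, -1.581) [0.0, 0.0, 0.0, 0.0, 0.0, 0.11]
[132.0, 294.3] 0.61
[255.5, 228.1] 0.5
```

View pics/stack.png

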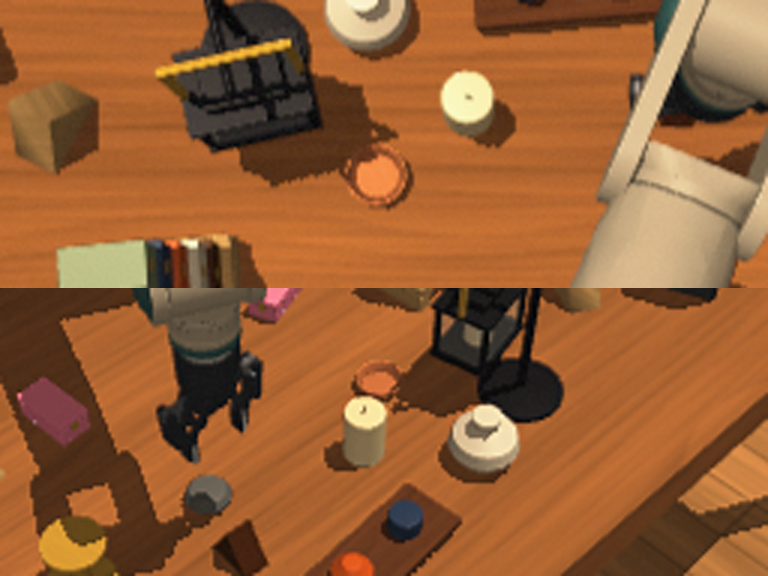

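jog_arm(
  commands=[
    [0, 0, 0.03, 0.051, 0.014, 0.034, 0.065],
    [0, 0, 0.03, 0.051, 0.014, 0.034, 0.065],
    [0, 0, 0.03, 0.051, 0.014, 0.034, 0.065],
    [0, 0, 0.03, 0.051, 0.014, 0.034, 0.065],
    [0, 0, 0.03, 0.051, 0.014, 0.075, 0.065],
    [0, 0, 0.03, 0.051, 0.014, 0.11, 0.065],
    [0, 0, 0.03, 0.051, 0.014, 0.141, 0.065],
    [0, 0, 0.03, 0.051, 0.014, 0.141, 0.065],
    [0, 0, 0.03, 0.051, 0.014, 0.141, 0.065],
  ],
)

```text
t: 54.3
tcp_pos: [650.8, -233.9, 25.6]
ee_rot: [3.14, -0.046, 0.003]
contact_force: [0.6, 0.5, 1.7]
finger_gap: 64.9
grip_force: 0.0
```

jog_arm(
  commands=[
    [0, 0, 0, 0, 0, 0, 0.02],
    [0, 0, 0, 0, 0, 0, 0.02],
    [0, 0, 0, 0, 0, 0, 0.02],
    [0, 0, 0, 0, 0, 0, 0.02],
    [0, 0, 0, 0, 0, 0, 0.02],
    [0, 0, 0, 0, 0, 0, 0.02],
    [0, 0, 0, 0, 0, 0, 0.02],
  ],
  force=40,
)

```text
t: 55.0
tcp_pos: [651.8, -234.3, 26.6]
ee_rot: [3.139, -0.046, 0.007]
contact_force: [-0.5, -0.2, 8.3]
finger_gap: 35.7
grip_force: 41.0
```

jog_arm(
  commands=[
    [0, 0, 0, 0, 0, -0.02, 0.02],
    [0, 0, 0, 0, 0, -0.06, 0.02],
    [0, 0, 0, 0, 0, -0.1, 0.02],
    [0, 0, 0, 0, 0, -0.15, 0.02],
    [0, 0, 0, 0, 0, -0.2, 0.02],
    [0, 0, 0, 0, 0, -0.25, 0.02],
    [0, 0, 0, 0, 0, -0.285, 0.02],
    [0, 0, 0, 0, 0, -0.285, 0.02],
    [0, 0, 0, 0, 0, -0.285, 0.02],
    [0, 0, 0, 0, 0, -0.285, 0.02],
  ],
)

```text
t: 56.0
tcp_pos: [650.1, -233.5, 306.1]
ee_rot: [-3.14, 0.046, 0.005]
contact_force: [-0.2, 0.6, -1.1]
finger_gap: 35.9
grip_force: 40.1
```

```bash
python3 chain.py 470,60,305,-.6 443,325.5,305,.095 443,325.5,261,.095;  python3 look.py ornament:290:651:-233:-0.03
```

```text
[ 650.1 -233.5  306.1]
(470.0, 60.0, 305.0, -0.6) [-0.0026, 0.0024, -1.0001, -0.1886, -0.2881, 0.002]
(443.0, 325.5, 305.0, 0.095) [0.0, 0.0, -0.695, 0.2039, -0.1722, 0.0]
(443.0, 325.5, 261.0, 0.095) [0.0, 0.0, 0.0, 0.0, 0.0, 0.044]
ornament [[652.03, -232.79, -0.06, 0.67], [657.65, -237.06, -0.03, 0.29]]
```

jog_arm(
  commands=[
    [0, 0, -0.1, -0.012, -0.018, 0, 0.02],
    [0, 0, -0.24, -0.04, -0.06, 0, 0.02],
    [0, 0, -0.38, -0.068, -0.103, 0, 0.02],
    [0, 0, -0.52, -0.096, -0.146, 0, 0.02],
    [0, 0, -0.66, -0.124, -0.19, 0, 0.02],
    [0, 0, -0.8, -0.152, -0.233, 0, 0.02],
    [0, 0, -0.92, -0.175, -0.268, 0, 0.02],
    [0, 0, -1.0, -0.1885, -0.288, 0, 0.02],
    [0, 0, -1.0, -0.1885, -0.288, 0, 0.02],
    [0, 0, -1.0, -0.1885, -0.288, 0, 0.02],
  ],
)

```text
t: 57.2
tcp_pos: [470.3, 59.8, 308.2]
ee_rot: [2.779, 1.465, -0.0]
contact_force: [-0.3, -0.2, 0.2]
finger_gap: 35.3
grip_force: 40.2
```

jog_arm(
  commands=[
    [0, 0, -0.08, 0.02, -0.017, 0, 0.02],
    [0, 0, -0.2, 0.055, -0.047, 0, 0.02],
    [0, 0, -0.32, 0.092, -0.078, 0, 0.02],
    [0, 0, -0.44, 0.128, -0.108, 0, 0.02],
    [0, 0, -0.56, 0.163, -0.138, 0, 0.02],
    [0, 0, -0.66, 0.192, -0.162, 0, 0.02],
    [0, 0, -0.695, 0.204, -0.172, 0, 0.02],
    [0, 0, -0.695, 0.204, -0.172, 0, 0.02],
    [0, 0, -0.695, 0.204, -0.172, 0, 0.02],
    [0, 0, -0.695, 0.204, -0.172, 0, 0.02],
    [0, 0, -0.695, 0.204, -0.172, 0, 0.02],
  ],
)

```text
t: 58.3
tcp_pos: [444.2, 324.0, 308.5]
ee_rot: [2.116, 2.321, 0.0]
contact_force: [0.4, 0.6, -0.8]
finger_gap: 35.8
grip_force: 40.3
```

```bash
python3 chain.py 443,326.5,264,.095
```

```text
[444.2 324.  308.5]
(443.0, 326.5, 264.0, 0.095) [0.0004, 0.0001, -0.0027, 0.0026, -0.001, 0.0445]
```

jog_arm(
  commands=[
    [0, 0, -0.0025, 0.002, -0.0005, 0.025, 0.02],
    [0, 0, -0.0025, 0.002, -0.0005, 0.038, 0.02],
    [0, 0, -0.0025, 0.002, -0.0005, 0.0445, 0.02],
    [0, 0, -0.0025, 0.002, -0.0005, 0.0445, 0.02],
    [0, 0, -0.0025, 0.002, -0.0005, 0.0445, 0.02],
  ],
)

```text
t: 58.8
tcp_pos: [443.1, 327.1, 264.6]
ee_rot: [2.111, 2.326, 0.001]
contact_force: [0.8, 0.7, -0.4]
finger_gap: 35.7
grip_force: 40.3
```

jog_arm(
  commands=[
    [0, 0, 0, 0, 0, 0.001, 0.02],
    [0, 0, 0, 0, 0, 0.002, 0.02],
    [0, 0, 0, 0, 0, 0.002, 0.02],
    [0, 0, 0, 0, 0, 0.002, 0.02],
  ],
)

```text
t: 59.2
tcp_pos: [442.9, 327.2, 261.8]
ee_rot: [2.11, 2.327, -0.0]
contact_force: [-0.6, 0.5, -0.3]
finger_gap: 35.7
grip_force: 40.3
```

jog_arm(
  commands=[
    [0, 0, 0, 0, 0, 0.001, 0.02],
    [0, 0, 0, 0, 0, 0.0015, 0.02],
    [0, 0, 0, 0, 0, 0.0015, 0.02],
  ],
)

```text
t: 59.5
tcp_pos: [443.0, 327.2, 261.7]
ee_rot: [2.11, 2.327, 0.003]
contact_force: [-1.8, -1.1, 5.5]
finger_gap: 35.5
grip_force: 41.0
```

jog_arm(
  commands=[
    [0, 0, 0, 0, 0, -0.001, 0.045],
    [0, 0, 0, 0, 0, -0.001, 0.06],
    [0, 0, 0, 0, 0, -0.001, 0.06],
    [0, 0, 0, 0, 0, -0.001, 0.06],
    [0, 0, 0, 0, 0, -0.02, 0.06],
    [0, 0, 0, 0, 0, -0.05, 0.06],
    [0, 0, 0, 0, 0, -0.08, 0.06],
    [0, 0, 0, 0, 0, -0.08, 0.06],
    [0, 0, 0, 0, 0, -0.08, 0.06],
  ],
)

```text
t: 60.4
tcp_pos: [443.1, 327.3, 340.5]
ee_rot: [2.11, 2.327, 0.002]
contact_force: [-0.0, -0.6, -0.2]
finger_gap: 60.2
grip_force: 0.0
```

```bash
python3 chain.py 470,60,330,-.6 631.5,-2,170,-1.2 631.5,-2,50,-1.2
```

```text
[443.1 327.3 340.5]
(470.0, 60.0, 330.0, -0.6) [0.0008, -0.0007, 0.6975, -0.2686, 0.0008, 0.0104]
(631.5, -2.0, 170.0, -1.2) [0.0, 0.0, 0.6, 0.04, 0.1683, 0.16]
(631.5, -2.0, 50.0, -1.2) [0.0, 0.0, 0.0, 0.0, 0.0, 0.12]
```

jog_arm(
  commands=[
    [0, 0, 0.6975, -0.2685, 0.001, 0.01, 0.085],
    [0, 0, 0.6975, -0.2685, 0.001, 0.01, 0.085],
    [0, 0, 0.6975, -0.2685, 0.001, 0.01, 0.085],
    [0, 0, 0.6975, -0.2685, 0.001, 0.01, 0.085],
    [0, 0, 0.6975, -0.2685, 0.001, 0.01, 0.085],
    [0, 0, 0.6975, -0.2685, 0.001, 0.01, 0.085],
    [0, 0, 0.6975, -0.2685, 0.001, 0.01, 0.085],
  ],
)

```text
t: 61.1
tcp_pos: [469.9, 57.8, 328.6]
ee_rot: [-2.781, -1.46, 0.004]
contact_force: [0.0, 0.8, -0.8]
finger_gap: 84.8
grip_force: 0.0
```

jog_arm(
  commands=[
    [0, 0, 0.6, 0.04, 0.168, 0.16, 0.085],
    [0, 0, 0.6, 0.04, 0.168, 0.16, 0.085],
    [0, 0, 0.6, 0.04, 0.168, 0.16, 0.085],
    [0, 0, 0.6, 0.04, 0.168, 0.16, 0.085],
    [0, 0, 0.6, 0.04, 0.168, 0.16, 0.085],
    [0, 0, 0.6, 0.04, 0.168, 0.16, 0.085],
    [0, 0, 0.6, 0.04, 0.168, 0.16, 0.085],
    [0, 0, 0.6, 0.04, 0.168, 0.16, 0.085],
    [0, 0, 0.6, 0.04, 0.168, 0.16, 0.085],
  ],
)

```text
t: 62.0
tcp_pos: [631.4, -0.9, 172.6]
ee_rot: [3.087, 0.581, 0.005]
contact_force: [-0.4, 0.4, 0.8]
finger_gap: 84.9
grip_force: 0.0
```

```bash
python3 look.py box5:197:443:325:1.666 ornament:235:443:325:1.666 candle:0:632:-3;python3 chain.py 631.5,-2,50,-1.2;  python3 - <<'E'
from lib import *
for n in("top","scene"):
    c=cams.grab_frame(n); q=proj(np.array([[553,-403,60.]]),c)[0]; m=near("candlestick",c,q[::-1],15)
    if m is not None: print(n,np.round(fit(stick,[(c,m)],(553,-403,0),0,True),2))
E
```

```text
box5 [None, [477.15, 314.73, 2.27, 0.71]]
ornament [[445.11, 323.06, 1.61, 0.06], [442.5, 330.26, 1.74, 0.28]]
candle [[630.6, -4.23, 0.08, 0.19], [632.89, 0.65, 0.05, 0.1]]
[631.3  -1.8 170.5]
(631.5, -2.0, 50.0, -1.2) [0.0002, -0.0002, -0.0, 0.0001, 0.0002, 0.1205]
top [ 5.5313e+02 -4.0638e+02 -1.0000e-02  7.0000e-02]
scene [ 5.5400e+02 -4.0236e+02  6.0000e-02  9.0000e-02]
```

jog_arm(
  commands=[
    [0, 0, 0, 0, 0, 0.04, 0.085],
    [0, 0, 0, 0, 0, 0.08, 0.085],
    [0, 0, 0, 0, 0, 0.12, 0.085],
    [0, 0, 0, 0, 0, 0.12, 0.085],
    [0, 0, 0, 0, 0, 0.12, 0.085],
    [0, 0, 0, 0, 0, 0.12, 0.04],
    [0, 0, 0, 0, 0, 0.12, 0.04],
    [0, 0, 0, 0, 0, 0.12, 0.04],
    [0, 0, 0, 0, 0, 0.12, 0.04],
    [0, 0, 0, 0, 0, 0.12, 0.04],
    [0, 0, 0, 0, 0, 0.12, 0.04],
  ],
  force=40,
)

```text
t: 63.7
tcp_pos: [632.9, -2.0, 53.5]
ee_rot: [3.087, 0.579, 0.008]
contact_force: [-0.5, -0.1, 7.5]
finger_gap: 54.9
grip_force: 41.9
```

jog_arm(
  commands=[
    [0, 0, 0, 0, 0, -0.02, 0.04],
    [0, 0, 0, 0, 0, -0.06, 0.04],
    [0, 0, 0, 0, 0, -0.1, 0.04],
    [0, 0, 0, 0, 0, -0.13, 0.04],
    [0, 0, 0, 0, 0, -0.13, 0.04],
    [0, 0, 0, 0, 0, -0.13, 0.04],
  ],
)

```text
t: 64.3
tcp_pos: [631.3, -1.8, 180.5]
ee_rot: [3.087, 0.579, 0.002]
contact_force: [-0.2, -0.2, -3.1]
finger_gap: 55.3
grip_force: 43.4
```

```bash
python3 chain.py 552.7,-404,180,-1.2 552.7,-404,143,-1.2
```

```text
[631.3  -1.8 180.5]
(552.7, -404.0, 180.0, -1.2) [0.0005, -0.0009, 0.0, -0.219, 0.3464, 0.0005]
(552.7, -404.0, 143.0, -1.2) [0.0, 0.0, 0.0, 0.0, 0.0, 0.037]
```

jog_arm(
  commands=[
    [0, 0, 0, -0.01, 0.016, 0, 0.04],
    [0, 0, 0, -0.03, 0.047, 0, 0.04],
    [0, 0, 0, -0.055, 0.087, 0, 0.04],
    [0, 0, 0, -0.08, 0.127, 0, 0.04],
    [0, 0, 0, -0.105, 0.166, 0, 0.04],
    [0, 0, 0, -0.13, 0.206, 0, 0.04],
    [0, 0, 0, -0.155, 0.245, 0, 0.04],
    [0, 0, 0, -0.18, 0.285, 0, 0.04],
    [0, 0, 0, -0.2, 0.316, 0, 0.04],
    [0, 0, 0, -0.214, 0.338, 0, 0.04],
    [0, 0, 0, -0.219, 0.346, 0, 0.04],
    [0, 0, 0, -0.219, 0.346, 0, 0.04],
  ],
)

```text
t: 65.5
tcp_pos: [551.2, -404.8, 178.0]
ee_rot: [-3.086, -0.575, 0.004]
contact_force: [0.1, 0.2, -3.3]
finger_gap: 55.0
grip_force: 43.4
```

jog_arm(
  commands=[
    [0, 0, 0, 0, 0, 0, 0.04],
    [0, 0, 0, 0, 0, 0, 0.04],
    [0, 0, 0, 0, 0, 0, 0.04],
  ],
)

```text
t: 65.8
tcp_pos: [553.1, -402.4, 180.5]
ee_rot: [3.087, 0.582, 0.0]
contact_force: [0.1, -0.8, -2.1]
finger_gap: 55.2
grip_force: 43.4
```

```bash
python3 chain.py 552.7,-404,146,-1.2; python3 - <<'E'
from lib import *
c=cams.grab_frame("scene"); t=cams.grab_frame("top"); r=[]
for v in(t,c):
    q=proj(np.array([[553,-404,110.]]),v)[0].astype(int); r0,c0=q[1]-50,q[0]-50
    im=cv2.resize(v["img"][r0:r0+100,c0:c0+100,::-1],None,fx=4,fy=4,interpolation=cv2.INTER_CUBIC); r.append(im)
cv2.imwrite("pics/candle.png",np.hstack(r))
E
```

```text
[ 553.1 -402.4  180.5]
(552.7, -404.0, 146.0, -1.2) [0.0, -0.0001, 0.0017, -0.0009, 0.0013, 0.0345]
```

View pics/candle.png

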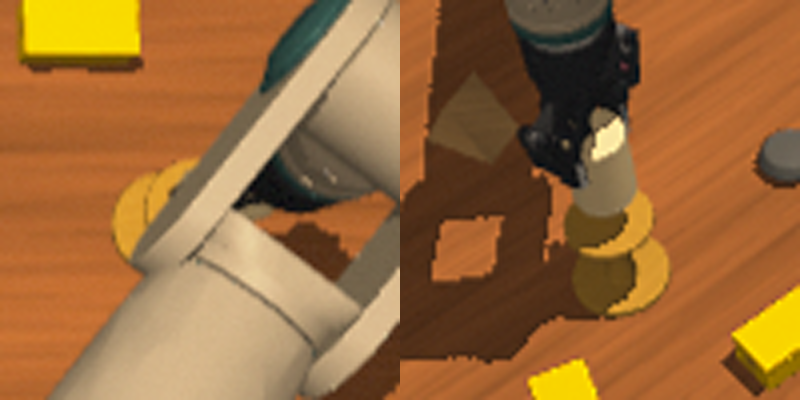

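jog_arm(
  commands=[
    [0, 0, 0, -0.001, 0.001, 0.015, 0.04],
    [0, 0, 0, -0.001, 0.001, 0.028, 0.04],
    [0, 0, 0, -0.001, 0.001, 0.034, 0.04],
    [0, 0, 0, -0.001, 0.001, 0.034, 0.04],
    [0, 0, 0, -0.001, 0.001, 0.034, 0.04],
  ],
)

```text
t: 66.4
tcp_pos: [551.9, -404.8, 145.7]
ee_rot: [-3.087, -0.579, 0.001]
contact_force: [0.8, -0.1, -2.3]
finger_gap: 54.8
grip_force: 43.4
```

jog_arm(
  commands=[
    [0, 0, 0, 0, 0, 0.001, 0.04],
    [0, 0, 0, 0, 0, 0.002, 0.04],
    [0, 0, 0, 0, 0, 0.002, 0.04],
    [0, 0, 0, 0, 0, 0.002, 0.04],
  ],
)

```text
t: 66.8
tcp_pos: [552.0, -404.9, 144.3]
ee_rot: [3.088, 0.579, -0.0]
contact_force: [0.4, -0.2, -2.4]
finger_gap: 54.7
grip_force: 43.4
```

jog_arm(
  commands=[
    [0, 0, 0, 0, 0, 0.001, 0.04],
    [0, 0, 0, 0, 0, 0.0015, 0.04],
    [0, 0, 0, 0, 0, 0.0015, 0.04],
  ],
)

```text
t: 67.1
tcp_pos: [552.1, -405.0, 143.5]
ee_rot: [3.087, 0.579, 0.001]
contact_force: [-2.2, 0.6, 1.5]
finger_gap: 55.1
grip_force: 43.8
```

```bash
python3 - <<'E'
from lib import *
c=cams.grab_frame("scene"); v=c
q=proj(np.array([[553,-404,110.]]),v)[0].astype(int); r0,c0=q[1]-50,q[0]-50
im=cv2.resize(v["img"][r0:r0+100,c0:c0+100,::-1],None,fx=5,fy=5,interpolation=cv2.INTER_CUBIC)
for x,y in((554,-402.4),):
    for P in (place([cyl(28,90,170)],*manip.read_state()["tcp_pos"][:2],0)[0],place(stick[2:],x,y,0)[0]):
        h=cv2.convexHull(((proj(P,v)+.5-[c0,r0])*5).astype(np.int32)); cv2.polylines(im,[h],True,(255,0,255),1)
cv2.imwrite("pics/candle2.png",im)
E
```

```text
(no output)
```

View pics/candle2.png

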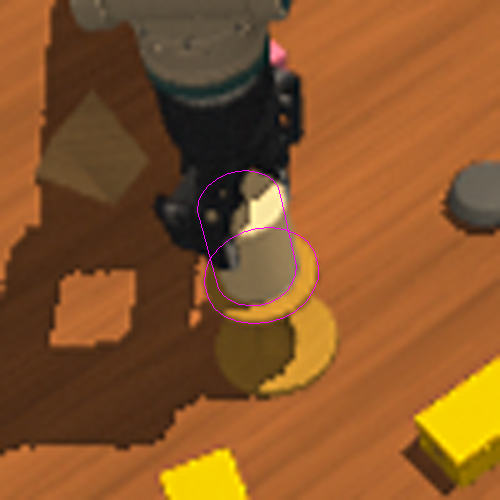

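jog_arm(
  commands=[
    [0, 0, 0, 0, 0, -0.003, 0.04],
    [0, 0, 0, 0.0026, -0.0013, -0.004, 0.04],
    [0, 0, 0, 0.0026, -0.0013, -0.004, 0.04],
    [0, 0, 0, 0.0026, -0.0013, -0.002, 0.04],
    [0, 0, 0, 0.0026, -0.0013, 0, 0.04],
    [0, 0, 0, 0.0026, -0.0013, 0.0005, 0.04],
    [0, 0, 0, 0.0026, -0.0013, 0.0005, 0.04],
  ],
)

```text
t: 67.85
tcp_pos: [554.0, -402.8, 143.5]
ee_rot: [3.087, 0.579, 0.001]
contact_force: [-2.6, 1.5, 4.5]
finger_gap: 55.0
grip_force: 43.9
```

jog_arm(
  commands=[
    [0, 0, 0, 0, 0, 0, 0.058],
    [0, 0, 0, 0, 0, 0, 0.07],
    [0, 0, 0, 0, 0, 0, 0.08],
    [0, 0, 0, 0, 0, 0, 0.08],
    [0, 0, 0, 0, 0, -0.03, 0.08],
    [0, 0, 0, 0, 0, -0.07, 0.08],
    [0, 0, 0, 0, 0, -0.12, 0.08],
    [0, 0, 0, 0, 0, -0.15, 0.08],
    [0, 0, 0, 0, 0, -0.15, 0.08],
  ],
)

```text
t: 68.75
tcp_pos: [554.8, -403.4, 299.5]
ee_rot: [3.079, 0.577, 0.011]
contact_force: [-0.3, -0.0, 1.4]
finger_gap: 80.2
grip_force: 0.0
```

```bash
python3 chain.py 400,-200,300,-1.2
```

```text
[ 554.8 -403.4  299.5]
(400.0, -200.0, 300.0, -1.2) [0.0098, -0.0055, -0.0, -0.0706, -0.2457, -0.0033]
```

jog_arm(
  commands=[
    [0, 0, 0, -0.07, -0.246, 0, 0.08],
    [0, 0, 0, -0.07, -0.246, 0, 0.08],
    [0, 0, 0, -0.07, -0.246, 0, 0.08],
    [0, 0, 0, -0.07, -0.246, 0, 0.08],
    [0, 0, 0, -0.07, -0.246, 0, 0.08],
    [0, 0, 0, -0.07, -0.246, 0, 0.08],
    [0, 0, 0, -0.07, -0.246, 0, 0.08],
    [0, 0, 0, -0.07, -0.246, 0, 0.08],
  ],
)

```text
t: 69.55
tcp_pos: [400.0, -199.4, 292.1]
ee_rot: [3.088, 0.579, -0.0]
contact_force: [0.1, -0.6, 0.7]
finger_gap: 79.9
grip_force: 0.0
```

```bash
python3 look.py candle:90:554:-403 ornament:235:443:325:1.666 ;  python3 - <<'E'
from lib import *
t=cams.grab_frame("top"); s=cams.grab_frame("scene")
cv2.imwrite("pics/fin.png",np.hstack([cv2.resize(s["img"][90:330,120:360,::-1],(500,500),interpolation=cv2.INTER_CUBIC),np.vstack([cv2.resize(t["img"][a:a+100,b:b+120,::-1],(300,250),interpolation=cv2.INTER_CUBIC) for a,b in((140,330),(150,100))])]))
E
```

```text
candle [[556.47, -402.44, -0.03, 0.15], [555.02, -400.48, 0.06, 0.07]]
ornament [[444.64, 323.05, 1.62, 0.06], [442.89, 329.17, 1.7, 0.07]]
```

View pics/fin.png

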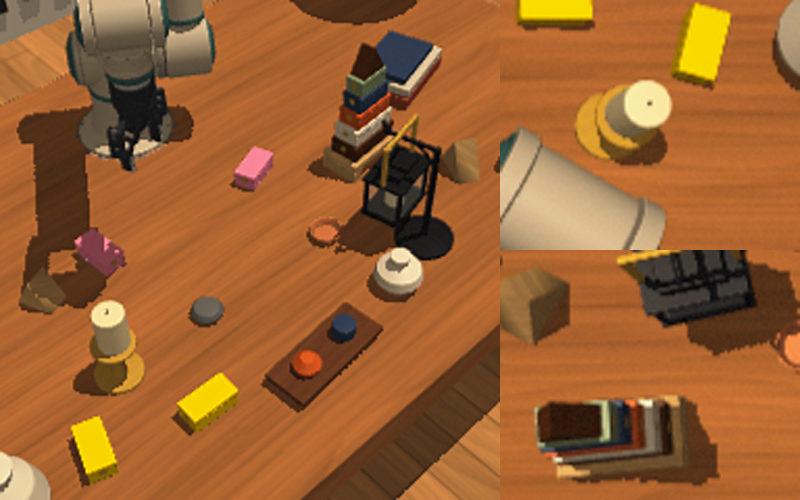

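The last view shows the lantern hung, the stack straight with the triangle upright on top, and the candle on its plate. I'm handing it in.

```bash
python3 -c "
from workcell import manip; print(manip.job_done())"
```

```text
the job is handed in; nothing more can be done
None
```

The job is handed in at about 70 s of the 210 s allowed, with no verdict returned: the lantern hangs by its handle on the hook, all five boxes are stacked on the riser with the triangle upright on top, and the candle stands on its plate, by the last fits about 2–4 mm off centre.

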